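# Steady the rocking inspection lamp over the slab

## Robot

A 7-joint arm with a two-finger parallel gripper is mounted at the origin on the work surface. World frame = base frame: x ahead of the robot, y to its left, z up, the work surface at z = 0. Lengths are in mm, angles in rad, forces in N, time in s.
With the tool pointing down it reaches from about 400 to 750 mm from the base axis. Payload 19.5 kg.
Tool frame: the origin (TCP) lies at the very end of the fingers, on their centre line; the grasp point (between the pads) lies 19 mm behind it; z points along the fingers, y is the line along which they close (so a half turn about z gives the same grasp; the last joint's range is limited). The gripper opens to 85 mm and grips with 20 to 120 N. Pads are 22 mm wide; open, the fingers measure 114 mm over their backs; the gripper's body (76 mm by 85 mm) begins 54 mm behind the grasp point. The pads swing forward as they close: fully open they stand 13 mm farther back than shut.
Start: joints at [1.13, 0.707, -0.028, 1.485, 0.022, 0.951, -0.075], TCP at [223.27, -529.854, 231.268] pointing down, gripper open.
Joint ranges: [-2.71, 2.71], [-0.32, 2.16], [-1.57, 1.52], [0, 2.45], [-1.46, 4.6], [0, 2.02], [-2.83, 2.83]. Speed limits (rad/s): [1.89, 1.89, 2.57, 2.57, 3.01, 3.01, 3.01].

## Interface

Orientations are given as a rotation vector (axis times angle).
In Python, from station import r, cams, ticket gives the robot as it stands.
- The arm moves only by the tool send_rows, never from a script. Its argument "increments" is a list of rows, each a list of 3 entries, a list of its own where there are three numbers: the shift along the world's x, y, z as a fraction of full scale, then the turn, a rotation vector about the world's x, y, z as a fraction of full scale, then the finger opening in mm, from 0 to 85.4. A call has 1 to 8 rows; each row is the pose to reach, as a shift and turn from the pose commanded when the call began, turning the shorter way round; what a row does not reach only later rows make up. Full scale, the value 1, is 0.75 m for a shift and pi rad for a turn. A row lasts 1/8 s, in which the tool goes at most 62.5 mm and 10.7 degrees, less where a joint would pass 70% of its speed; a pose out of reach is approached as far as the arm can. A call with a number of a shift or a turn outside -1 to 1 is refused whole. A call with a gripper value outside its range is refused whole. The fingers move at their own pace and stop on an object; the grip force is fixed at half the most. Time passes only in rows, so rows that repeat a pose let the fingers close. It gives the time, the measured TCP pose, the force, the opening and the grip force at its end, in the units of the state.
- r.state(): the state, without advancing time (a new reading comes with each control period).
- cams.capture(name): name is "scene" or "side" or "wrist"; returns the picture (420x560x3 uint8, red, green, blue); there is no depth.
- cams.camera_info(name): a dict with "fx", "fy", "cx", "cy" (pixels), "dist" ([k1, k2, p1, p2, k3] as OpenCV has them; the pictures are not rectified), "R" (3x3) and "t" (3): a world point X has camera coordinates R X + t; the wrist camera has in their place "mount" (4x4, takes a point from camera to tool coordinates, whose origin is the TCP and whose axes are the flange's). Camera axes: x right, y down, z forward; pixel columns grow to the right and rows downward; lengths in mm; the calibration is good to about 2 mm. A picture is of the moment at which its call begins: read the wrist's pose just before it. camera_info takes no time and is no camera call.
- ticket.close_job(): hands the job in; it is judged then, once.
The state is a dict: "clock": time; "joint_pos": joint angles; "joint_vel": joint speeds; "effort": joint torques, N m; "eef_pos": TCP position; "tool_rot": TCP orientation; "force": force on the tool from outside, world axes, zero at the start; "moment": the same for the moment, N m; "finger_gap": finger opening in mm; "grip_force": force on a finger pad.
Only numpy, scipy, OpenCV 4.12 (cv2) and the standard library are available. Lean on these libraries where they do the work, as an engineer would, in place of code of your own. Each camera call takes 0.05 s, during which the arm holds its last target. There are 200 camera calls.

## Task

Gently take the inspection lamp by its black handle, lift its foot clear of the bench, bring its rocking mast up off the stop to upright and steady it there for a few seconds before carrying it away. Keep the mast up and never let it fall over to the other side while you carry the lamp over the middle of the grey slab, and hold it there with the foot level and about 100 mm above the slab and the mast upright and steady for six seconds. Touch neither the mast nor the other things on the bench, and finish while still holding the lamp there, mast upright and calm enough to stay so for one second more.

Things in the scene. Friction and masses are not known exactly. Their poses are not given: they have to be found in the camera images.
- lamp: Lamp stand, 0.72 kg, loose on the bench. Origin: centre of the underside of its grey foot, 260 (x) x 150 (y) x 16 mm; z up. A dark steel block 90 x 70 mm, centred at x=-85 mm, reaches z=56 mm; the handle (handle) stands partly on it. At x=+35 mm an aluminium post 14 x 30 mm, 250 mm high, with a crossbar and two stop pegs for the mast. Centre of mass with mast: near x=-37, z=68 mm.
- handle (a point): Middle of the grip on the black handle, at (-50, 0, 90) mm in the lamp's frame, axes as the lamp's. The handle is an upright bar 60 mm long in x, 24 mm thick in y, from z=56 to 126 mm: grip its flat sides (closing along y) with the gripper pointing down, which keeps it clear of post and mast. Centre well and close slowly: a jolt that rocks the foot can throw the mast over.
- mast: Rocking mast. Origin: its pivot, at (75, 0, 165) mm in the lamp's frame. z runs up the steel tube to the lamp head; a round steel counterweight (52 mm) hangs 110 mm below. It turns only about lamp x: q=0 when parallel to lamp z, stops at q=-0.40 and +0.28 rad. Starts at rest on the +0.28 stop (head towards lamp -y). 0.18 kg (+-20%), mass centre 9.4 mm above pivot, inertia about it 0.00286 kg m2.
- head (a point): Centre of the white lamp head (64 mm diameter, 60 mm long in x), 145 mm above the pivot on the mast; axes as the mast's. While the mast rests on its stop, roll the foot slowly (about 0.05 rad/s): a quick roll lets the stop kick the mast over. It leaves the stop at f of about -0.14.
- pivot (a point): The pivot, on the lamp, axes as the lamp's. Damping 0.0008 N m s/rad, spring 0.0086 N m/rad towards q=0: too weak to hold the mast, which falls away from upright with time constant about 0.6 s. With foot roll f and mast lean a=q+f from vertical, both about lamp x: a''= 6a - 3(a-f) - 0.3(a'-f') + 0.6*(pivot acceleration along lamp y). So rolling the foot to negative f drives a negative.
- slab: Fixed grey inspection slab, 240 (x) x 300 (y) x 30 mm high. Origin: centre of its underside, on the bench; z up. The lamp's origin (centre of its foot) is to be held over this point, foot about 100 mm above the slab's top: lamp origin at z about 130 mm.
- dieblock: Bystander: steel die block 50 x 50 x 45 mm standing on the slab near its left (+y) end, top at z=75 mm. Origin: centre of its underside.
- vial: Bystander: small clear jar with a green cap, 36 mm diameter, 85 mm high. Origin: centre of its underside.
- partsbin: Bystander: grey open parts bin 110 x 80 x 35 mm. Origin: centre of its underside.
- driver: Bystander: screwdriver lying on the bench. Origin: on it, at bench level.

How it is judged:
By the outcome, as a careful person would: the job done as asked, in the order asked, and still so for the second after the job is handed in, while the arm keeps its last pose, push and grip.
It also fails if it takes over 72 s, if anything falls off the work surface, if the arm or the gripper's body presses on something with over 40 N, if the wrist force passes 120 N, or if a joint passes its speed limit or range.

## Working session

There is one attempt and no reset: what is moved stays moved. The work goes in short steps, Python scripts to look and compute and a tool call to move; the robot and the scene stay as the last step left them, time stands still between calls to the robot, and variables do not carry over. Pictures are saved under pics/ and viewed, at most 10 in all, crops included, and the job is handed in when it is done.

Besides the shell and the picture viewer there is one more tool, called as name(argument=value, ...) on one line, values as JSON. send_rows: Moves the arm, as the interface text tells. Shift numbers are shares of 0.75 m and turn numbers shares of pi rad, none past 1 either way. Its arguments: {"type":"object","properties":{"increments":{"type":"array","items":{"type":"array"}}},"required":["increments"]}

```bash
ls; mkdir -p pics; cat > h.py <<'E'
import numpy as np, cv2
from station import r, cams, ticket
E
python3 - <<'E'
from h import *
print(r.state())
for n in ["scene","side","wrist"]:
    im=cams.capture(n); cv2.imwrite(f"pics/{n}0.png",im[:,:,::-1]); print(n,cams.camera_info(n))
E
```

```text
pics
{'clock': 0.0, 'joint_pos': array([ 1.13029341,  0.70713148, -0.02761663,  1.4849972 ,  0.02196486,
        0.95088558, -0.07550484]), 'joint_vel': array([ 1.20706380e-03,  1.02786043e-03,  1.02497440e-04,  5.07079310e-04,
       -2.92713253e-04,  7.67813154e-05,  5.51720188e-04]), 'effort': array([ 2.83560374e-03, -8.83211946e+01,  1.23528276e+00, -2.36166716e+01,
        1.71178387e-02,  6.35866629e-03, -1.90666074e-04]), 'eef_pos': array([ 223.18610909, -529.63171274,  230.81151962]), 'tool_rot': array([-3.07827563e+00, -6.22038588e-01,  3.60368405e-04]), 'force': array([0.33216084, 0.40283228, 0.2046633 ]), 'moment': array([-0.02239988, -0.02088261,  0.04297772]), 'grip_force': 0.0, 'finger_gap': 85.60980686655137}
scene {'fx': 415.90797811089186, 'fy': 415.90797811089186, 'cx': 278.44806742650576, 'cy': 211.6354140602826, 'dist': array([-0.11272581,  0.        ,  0.        ,  0.        ,  0.        ]), 'R': array([[ 0.70916787,  0.70496757,  0.01008217],
       [ 0.38857382, -0.37887682, -0.83991829],
       [-0.58829526,  0.59956073, -0.54261921]]), 't': array([-390.807076
[... 271 characters left out ...]
41238],
       [ 0.58315823, -0.44220221, -0.68145703],
       [-0.52762466,  0.43166529, -0.73162647]]), 't': array([-333.25247417, -199.43883763, 1423.39216151])}
wrist {'fx': 342.2153504042952, 'fy': 342.2153504042952, 'cx': 284.2463918298327, 'cy': 204.55900012986493, 'dist': array([0.01973391, 0.        , 0.        , 0.        , 0.        ]), 'mount': array([[ 4.09091870e-04, -9.63648327e-01, -2.67173603e-01,
         6.86526937e+01],
       [ 9.99999872e-01,  3.15106565e-04,  3.94649405e-04,
         1.28670285e+00],
       [-2.96115083e-04, -2.67173730e-01,  9.63648333e-01,
        -1.43021389e+02],
       [ 0.00000000e+00,  0.00000000e+00,  0.00000000e+00,
         1.00000000e+00]])}
```

View pics/scene0.png

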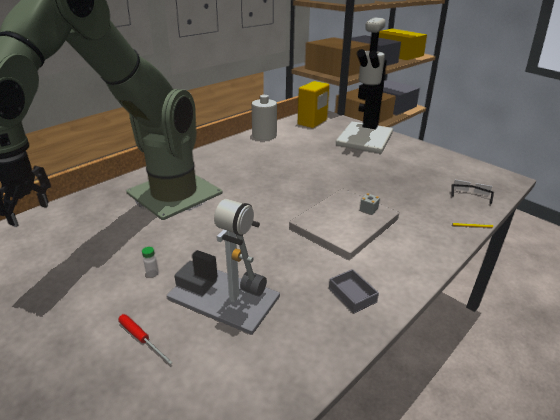

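View pics/side0.png

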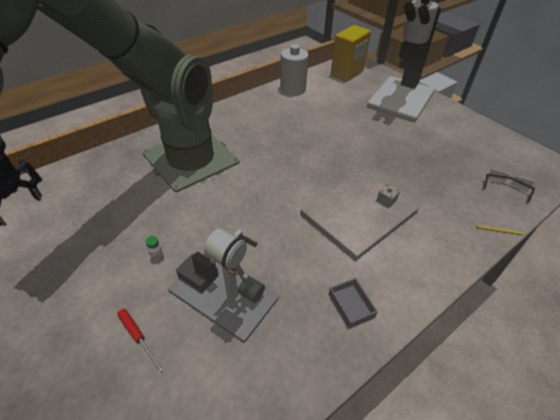

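The scene view shows the lamp with its foot around (168–279, 262–327) and the handle near (205,265). The slab is around (290–398, 190–253) with the die block at (370,204), the bin at (353,290), the vial at (150,262) and the driver at (145,338). I'll enlarge both views to read corners.

```bash
python3 - <<'E'
import cv2,numpy as np
a=cv2.imread("pics/scene0.png")[190:340,160:290];b=cv2.imread("pics/side0.png")[220:345,160:290]
f=lambda x,s:cv2.convertScaleAbs(cv2.resize(x,None,fx=s,fy=s,interpolation=cv2.INTER_CUBIC),alpha=1.5,beta=15)
A=f(a,3);B=f(b,3)
c=cv2.imread("pics/scene0.png")[185:260,280:405];d=cv2.imread("pics/side0.png")[175:265,295:425]
C=f(c,3);D=f(d,3)
top=np.zeros((450,780,3),np.uint8);top[:450,:390]=A;top[:375,390:780]=B
cv2.imwrite("pics/c1.png",top)
lo=np.zeros((270,780,3),np.uint8);lo[:225,:375]=C;lo[:270,390:780]=D
cv2.imwrite("pics/c2.png",lo)
E
```

```text
(no output)
```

View pics/c1.png

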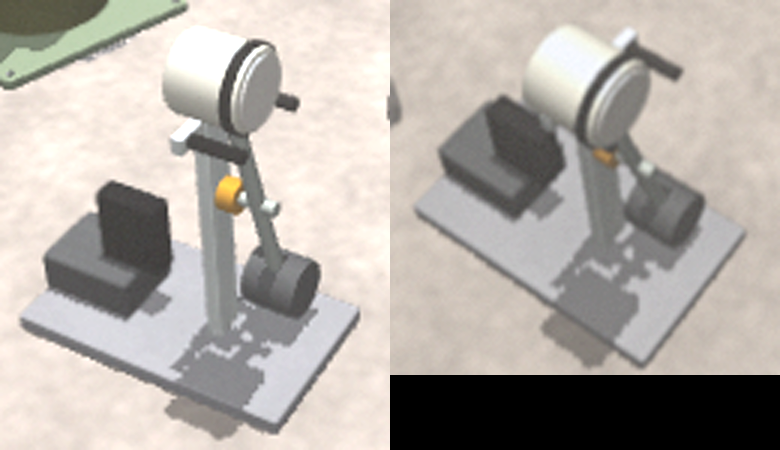

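View pics/c2.png

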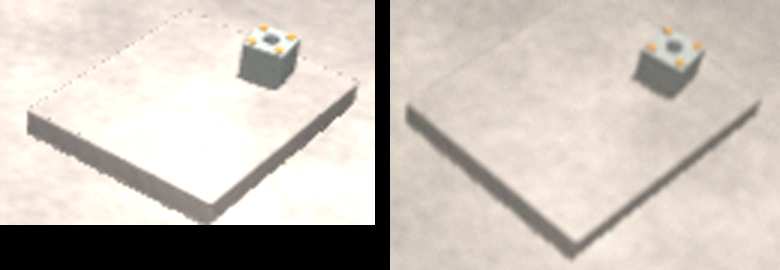

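```bash
cat >> h.py <<'E'
from scipy.optimize import least_squares
from scipy.spatial.transform import Rotation as Ro
def proj(n,X):
    c=cams.camera_info(n); K=np.array([[c["fx"],0,c["cx"]],[0,c["fy"],c["cy"]],[0,0,1]])
    return cv2.projectPoints(np.atleast_2d(np.asarray(X,float)),cv2.Rodrigues(c["R"])[0],c["t"],K,c["dist"])[0][:,0]
def xf(p,X):
    c,s=np.cos(p[2]),np.sin(p[2]); X=np.atleast_2d(np.asarray(X,float))
    return X@np.array([[c,-s,0],[s,c,0],[0,0,1]]).T+[p[0],p[1],p[3] if len(p)>3 else 0]
def fit(obs,p0):
    f=lambda p:np.concatenate([(proj(n,xf(p,X))-uv).ravel() for n,X,uv in obs])
    s=least_squares(f,p0,loss="soft_l1"); return s.x,f(s.x)
def crop(pts,o): return (np.array(pts,float)+.5)/3-.5+o
E
python3 - <<'E'
from h import *
np.set_printoptions(precision=2,suppress=True)
L=[(-130,-75,16),(130,-75,16),(130,75,16),(-130,-35,56),(-40,-35,56)]
obs=[("scene",L,crop([(22,320),(278,423),(358,312),(47,262),(126,301)],(160,190))),
("side",L,crop([(27,211),(251,358),(355,234),(51,152),(126,207)],(160,220)))]
p,e=fit(obs,[550,-250,-.7,0]);print("lamp",p,e.reshape(-1,2))
np.save("lamp.npy",p)
S=[(28,111),(209,205),(358,85),(192,10)];D=[(15,105),(182,245),(370,101)]
for nm,T in [("a",[(-120,-150,30),(120,-150,30),(120,150,30),(-120,150,30)]),("b",[(-120,150,30),(-120,-150,30),(120,-150,30),(120,150,30)])]:
    o=[("scene",T,crop(S,(280,185))),("side",T[:3],crop(D,(295,175)))]
    q,e=fit(o,[550,100,0 if nm=="a" else 1.5,0]);print("slab",nm,q,np.abs(e).max(),e.reshape(-1,2))
    if nm=="a": np.save("slab.npy",q)
print("handle",xf(p,[-50,0,90]), "head",xf(p,[75,-40,304]))
for n in ("scene","side"):
    print(n,proj(n,xf(p,[(x,y,z) for x in(-80,-20) for y in (-12,12) for z in (56,126)])), "head", proj(n,xf(p,[75,-145*np.sin(.28),165+145*np.cos(.28)])))
# die, vial, bin, ground estimates
def ground(n,uv,z):
    f=lambda P:(proj(n,[P[0],P[1],z])[0]-uv); return least_squares(f,[550,0]).x
for nm,uv,z in [("die",(280+270/3,185+40/3),75),("vialtop",(148,251),85),("vialbase",(151,274),0),("bin",(353,291),20),("drv",(133,328),10),("drvtip",(169,363),5)]: print(nm,ground("scene",uv,z))
E
```

```text
lamp [ 552.5  -208.93   12.88  -21.01] [[ 0.29  1.11]
 [-0.25  2.36]
 [ 0.75  0.71]
 [-0.69  0.32]
 [ 0.54 -1.73]
 [-0.3  -1.27]
 [ 0.98  1.01]
 [ 0.05 -1.6 ]
 [-0.54 -0.05]
 [-0.46 -2.22]]
slab a [573.1  293.65  37.73  -6.56] 1.2150635423010385 [[-0.44 -0.02]
 [ 0.24  0.47]
 [ 0.9   0.17]
 [-1.22  0.71]
 [-0.32 -0.86]
 [ 0.06 -0.27]
 [ 0.61 -0.14]]
slab b [562.48 292.18   7.73 -10.27] 17.30747696799355 [[ -2.53 -12.15]
 [  0.98   0.21]
 [  2.1   12.11]
 [ -7.05   0.59]
 [  0.1  -17.31]
 [  1.03  -1.02]
 [ -0.97  15.56]]
handle [[ 504.99 -224.52   68.99]] head [[ 636.23 -223.56  282.99]]
scene [[194.89 278.12]
 [192.07 257.72]
 [200.13 272.85]
 [197.56 252.57]
 [213.61 285.35]
 [211.41 264.77]
 [218.68 279.85]
 [216.72 259.39]] head [[234.25 221.52]]
side [[195.73 273.16]
 [191.83 257.75]
 [201.7  267.08]
 [198.17 251.57]
 [212.78 283.93]
 [209.7  268.75]
 [218.66 277.58]
 [215.93 262.27]] head [[226.08 249.95]]
die [604.48 378.49]
vialtop [ 351.28 -302.53]
vialbase [ 344.96 -305.2 ]
bin [797.91  29.95]
drv [ 498.49 -446.58]
drvtip [ 641.47 -437.71]
```

```bash
python3 - <<'E'
from h import *
np.set_printoptions(precision=2,suppress=True)
hd=(75,-145*np.sin(.28),165+145*np.cos(.28))
L=[(-130,-75,16),(130,-75,16),(130,75,16),(-130,-35,56),(-40,-35,56),hd]
obs=[("scene",L,crop([(22,320),(278,423),(358,312),(47,262),(126,301),(222,82)],(160,190))),
("side",L,crop([(27,211),(251,358),(355,234),(51,152),(126,207),(199,86)],(160,220)))]
for p0 in ([550,-210,.31],[550,-210,.31,0]):
  p,e=fit(obs,p0);print("lamp",p,e.reshape(-1,2))
  for n in ("scene","side"): 
    P=proj(n,xf(p,L));o=np.array([160,190 if n=="scene" else 220]);print((P-o)*3)
S=[(28,111),(209,205),(358,85),(192,10)];D=[(15,105),(182,245),(370,101)]
T=[(-120,-150,30),(120,-150,30),(120,150,30),(-120,150,30)]
q,e=fit([("scene",T,crop(S,(280,185))),("side",T[:3],crop(D,(295,175)))],[573,293,.03]);print("slab",q,e.reshape(-1,2))
im=cv2.imread("pics/scene0.png")
E
```

```text
lamp [ 566.11 -216.64    0.31] [[-0.46 -0.8 ]
 [ 0.68  1.53]
 [ 2.49 -0.83]
 [-1.21 -2.  ]
 [ 0.51 -3.76]
 [ 1.29  0.32]
 [-2.02 -0.71]
 [ 0.8   3.49]
 [ 1.   -0.31]
 [-2.02  0.09]
 [-1.47 -1.52]
 [-0.61  1.49]]
[[ 19.61 316.61]
 [279.03 426.58]
 [364.47 308.51]
 [ 42.38 255.01]
 [126.53 288.71]
 [224.87  81.96]]
[[ 19.93 207.86]
 [252.39 367.46]
 [357.01 232.06]
 [ 43.93 151.26]
 [120.59 201.45]
 [196.17  89.46]]
lamp [ 553.26 -209.47    0.32  -17.72] [[ 0.08  0.56]
 [-0.12  1.69]
 [ 0.82 -0.03]
 [-0.91 -0.3 ]
 [ 0.43 -2.39]
 [ 0.62  3.46]
 [-0.62 -1.51]
 [ 1.03  0.73]
 [ 0.09 -2.04]
 [-0.86 -0.37]
 [-0.66 -2.55]
 [ 0.    0.96]]
[[ 21.23 320.67]
 [276.64 427.06]
 [359.46 310.91]
 [ 43.28 260.1 ]
 [126.29 292.83]
 [222.86  91.38]]
[[ 24.14 205.46]
 [253.1  359.2 ]
 [354.27 226.88]
 [ 47.41 149.88]
 [123.02 198.36]
 [198.    87.88]]
slab [577.25 287.68   0.03] [[-0.74 -0.45]
 [ 0.39  0.24]
 [ 1.37 -0.3 ]
 [-1.15  0.12]
 [-0.81 -0.7 ]
 [ 0.01  0.33]
 [ 1.06  0.01]]
```

send_rows(increments=[[[0.05,0.05,0.06],[0,0,0.055],85],[[0.1,0.1,0.133],[0,0,0.11],85],[[0.15,0.155,0.133],[0,0,0.165],85],[[0.2,0.21,0.133],[0,0,0.22],85],[[0.25,0.265,0.133],[0,0,0.275],85],[[0.3,0.32,0.133],[0,0,0.33],85],[[0.35,0.37,0.133],[0,0,0.385],85],[[0.385,0.404,0.133],[0,0,0.44],85]])

```text
clock: 1.15
eef_pos: [513.3, -224.8, 330.9]
tool_rot: [-1.967, -2.449, -0.0]
force: [-0.6, -0.5, 1.1]
finger_gap: 85.2
grip_force: 0.0
```

send_rows(increments=[[[0,0,0],[0,0,0.055],85],[[0,0,0],[0,0,0.11],85],[[0,0,0],[0,0,0.165],85],[[0,0,0],[0,0,0.22],85],[[0,0,0],[0,0,0.275],85],[[0,0,0],[0,0,0.33],85],[[0,0,0],[0,0,0.385],85],[[0,0,0],[0,0,0.44],85]])

```text
clock: 2.15
eef_pos: [511.9, -226.9, 330.8]
tool_rot: [0.043, -3.141, -0.0]
force: [-0.2, 0.4, -0.5]
finger_gap: 85.2
grip_force: 0.0
```

send_rows(increments=[[[0,0,0],[0,0,0.055],85],[[0,0,0],[0,0,0.091],85],[[0,0,0],[0,0,0.091],85],[[0,0,0],[0,0,0.091],85]])

```text
clock: 2.65
eef_pos: [512.0, -226.9, 330.9]
tool_rot: [0.477, -3.105, 0.0]
force: [-0.6, -0.1, 0.2]
finger_gap: 84.7
grip_force: 0.0
```

```bash
python3 - <<'E'
from h import *
s=r.state();print(s["clock"],s["eef_pos"],s["tool_rot"],s["joint_pos"],s["force"])
np.savez("w1.npz",p=s["eef_pos"],R=s["tool_rot"])
im=cams.capture("wrist");cv2.imwrite("pics/w1.png",im[:,:,::-1])
E
```

```text
2.65 [ 511.97846428 -226.89301047  330.94258134] [ 4.76999010e-01 -3.10500673e+00  1.06996967e-04] [ 0.76515122  0.68708798 -0.86644203  1.34239227  0.51914305  1.34399549
  1.77474384] [-0.56983716 -0.07113268  0.15869089]
```

View pics/w1.png

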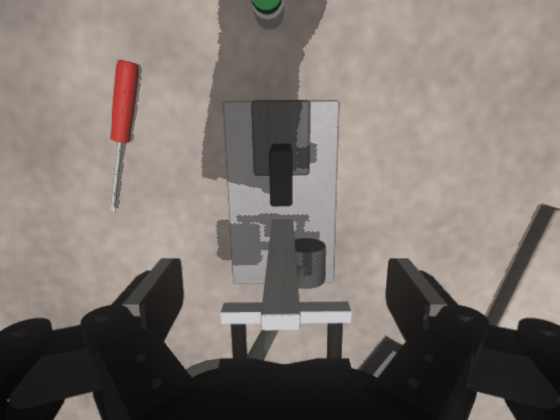

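The wrist view shows the lamp foot with corners near (224,101), (339,101), (335,283) and (232,283), handle top edge at (271–292,145), and the green vial cap at (267,3). The head is below the hand, clear of the fingers.

```bash
cat >> h.py <<'E'
def wproj(P,rv,X):
    c=cams.camera_info("wrist"); K=np.array([[c["fx"],0,c["cx"]],[0,c["fy"],c["cy"]],[0,0,1]])
    T=np.eye(4);T[:3,:3]=Ro.from_rotvec(rv).as_matrix();T[:3,3]=P
    M=np.linalg.inv(T@c["mount"])
    return cv2.projectPoints(np.atleast_2d(np.asarray(X,float)),cv2.Rodrigues(M[:3,:3])[0],M[:3,3],K,c["dist"])[0][:,0]
E
python3 - <<'E'
from h import *
np.set_printoptions(precision=2,suppress=True)
w=np.load("w1.npz")
g=cv2.cvtColor(cv2.imread("pics/w1.png"),cv2.COLOR_BGR2GRAY).astype(int)
print(g[160,262:300]);print(g[190,262:300]);print(g[195,216:240],g[195,328:345]);print(g[135:165,281]);print(g[196:216,281]);print(g[94:110,235],g[276:290,240])
print("fk", (Ro.from_rotvec(w["R"]).as_matrix()).round(3).tolist())
X=[(-130,-75,16),(-130,75,16),(130,75,16),(130,-75,16)]
uv=np.array([(224,101),(339,101),(335,283),(232,283)],float)
for p0 in ([560,-212,.31],[560,-212,.31,0]):
    f=lambda p:(wproj(w["p"],w["R"],xf(p,X))-uv).ravel()
    s=least_squares(f,p0);print(s.x,f(s.x).reshape(-1,2))
    print(wproj(w["p"],w["R"],xf(s.x,[(-80,-12,126),(-80,12,126),(-20,12,126),(-20,-12,126),(-20,12,60)])))
    print("handle",xf(s.x,[-50,0,90]))
E
```

```text
[59 59 60 59 59 57 50 35 32 34 35 37 36 36 36 37 37 37 37 36 36 37 37 37
 37 38 38 36 34 35 45 60 61 61 60 60 60 59]
[111 100 100  99  99  99  98  85  43  36  38  39  38  38  38  37  39  38
  39  38  38  38  38  38  39  38  37  37  37  52 108 163 169 169 169 169
 170 170]
[161 162 162 162 162 160 160 159 159 159 157 148 137 155 168 168 168 168
 168 167 167 166 165 164] [166 165 164 164 164 164 159 140 135 168 170 170 170 170 169 167 166]
[59 59 60 59 60 59 59 58 42 28 27 27 27 27 27 29 33 35 36 35 36 36 37 37
 36 36 36 37 36 37]
[ 38  38  38  39  38  38  37  37  37  53 121 157 163 162 163 162 162 162
 153 110]
[101 101 101 101 100 100  96  83  91  98 100 101 102 101 102 102] [153 152 152 152 151 151 151 137 150 156 156 157 157 157]
fk [[-0.954, -0.3, -0.0], [-0.3, 0.954, -0.0], [0.0, -0.0, -1.0]]
[ 563.3  -214.57    0.31] [[-1.   -0.12]
 [ 1.38 -0.97]
 [-1.14  0.45]
 [ 0.69  1.08]]
[[269.43 149.83]
 [293.19 149.67]
 [293.19 206.79]
 [270.49 206.95]
 [291.87 192.22]]
handle [[ 515.72 -229.93   90.  ]]
[ 563.82 -214.42    0.31   -3.15] [[-0.57  0.38]
 [ 0.96 -0.47]
 [-1.46 -0.26]
 [ 1.    0.37]]
[[269.55 150.01]
 [293.09 149.85]
 [293.09 206.47]
 [270.6  206.62]
 [291.8  192.05]]
handle [[ 516.24 -229.79   86.85]]
```

```bash
python3 - <<'E'
from h import *
np.set_printoptions(precision=4,suppress=True)
w=np.load("w1.npz");R=Ro.from_rotvec(w["R"]).as_matrix();p=[563.3,-214.57,.31]
print(R)
for X in [(-50,0,126),(-50,0,90),(-80,0,126)]:
    W=xf(p,X)[0];print(W,R.T@(W-w["p"]),wproj(w["p"],w["R"],W))
print(cams.camera_info("wrist")["mount"])
E
```

```text
[[-0.9539 -0.3002 -0.0001]
 [-0.3002  0.9539 -0.0001]
 [ 0.0002 -0.     -1.    ]]
[ 515.6833 -229.8229  126.    ] [ -2.6892  -3.8981 204.9423] [[281.6893 178.9698]]
[ 515.6833 -229.8229   90.    ] [ -2.6953  -3.8965 240.9423] [[281.9263 172.7446]]
[ 487.1133 -238.9747  126.    ] [ 27.3104  -4.0522 204.9474] [[281.4883 149.749 ]]
[[   0.0004   -0.9633   -0.2684   66.8111]
 [   1.        0.0005   -0.0001   -1.201 ]
 [   0.0002   -0.2684    0.9633 -143.0203]
 [   0.        0.        0.        1.    ]]
```

```bash
for i in 1 2 3; do python3 - <<'E'
from h import *
np.set_printoptions(precision=2,suppress=True)
print(cams.camera_info("scene")["t"],cams.camera_info("scene")["t"],cams.camera_info("side")["t"],cams.camera_info("wrist")["mount"][:3,3],cams.camera_info("wrist")["mount"][:3,3])
E
done
```

```text
[-390.81  -72.87 1549.15] [-390.81  -72.87 1549.15] [-333.25 -199.44 1423.39] [  66.81   -1.2  -143.02] [  66.81   -1.2  -143.02]
[-390.81  -72.87 1549.15] [-390.81  -72.87 1549.15] [-333.25 -199.44 1423.39] [  66.81   -1.2  -143.02] [  66.81   -1.2  -143.02]
[-390.81  -72.87 1549.15] [-390.81  -72.87 1549.15] [-333.25 -199.44 1423.39] [  66.81   -1.2  -143.02] [  66.81   -1.2  -143.02]
```

send_rows(increments=[[[0.003,-0.002,-0.02],[0,0,0.0015],85],[[0.005,-0.0039,-0.06],[0,0,0.0015],85],[[0.005,-0.0039,-0.1],[0,0,0.0015],85],[[0.005,-0.0039,-0.14],[0,0,0.0015],85],[[0.005,-0.0039,-0.18],[0,0,0.0015],85],[[0.005,-0.0039,-0.22],[0,0,0.0015],85],[[0.005,-0.0039,-0.235],[0,0,0.0015],85],[[0.005,-0.0039,-0.241],[0,0,0.0015],85]])

```text
clock: 3.7
eef_pos: [515.8, -229.7, 150.0]
tool_rot: [0.489, -3.103, -0.0]
force: [1.2, 0.7, 1.1]
finger_gap: 85.0
grip_force: 0.0
```

```bash
python3 - <<'E'
from h import *
np.set_printoptions(precision=3,suppress=True)
s=r.state();print(s["clock"],s["eef_pos"],s["tool_rot"],s["force"]);print(cams.camera_info("wrist")["mount"][:3,3])
np.savez("w2.npz",p=s["eef_pos"],R=s["tool_rot"])
im=cams.capture("wrist");cv2.imwrite("pics/w2.png",im[:,:,::-1])
E
```

```text
3.7 [ 515.797 -229.664  149.968] [ 0.489 -3.103 -0.   ] [1.172 0.734 1.083]
[  66.819   -1.208 -143.021]
```

View pics/w2.png

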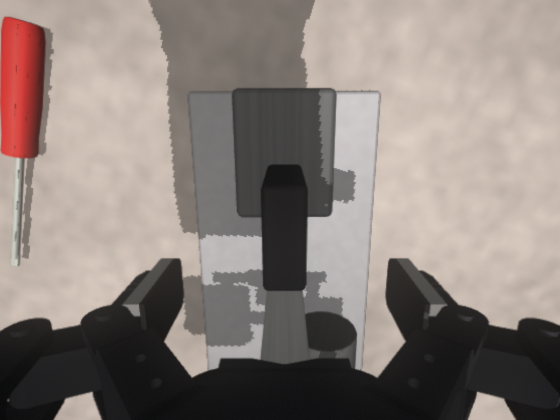

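The wrist view shows the handle centred (262–308) between the pads (182 and 387), with the block at (233–336, 90–216). I'll check subpixel edges.

```bash
python3 - <<'E'
from h import *
np.set_printoptions(precision=2,suppress=True)
w=np.load("w2.npz")
g=cv2.cvtColor(cv2.imread("pics/w2.png"),cv2.COLOR_BGR2GRAY).astype(int)
for y in (250,270,280): print(y,g[y,256:268],g[y,302:314])
print("fing",g[275,176:190],g[275,380:394])
print(g[184:200,285],g[284:298,285])
print("pred top",wproj(w["p"],w["R"],xf([563.3,-214.57,.31],[(-80,-12,126),(-80,12,126),(-20,12,126),(-20,-12,126)])))
E
```

```text
250 [182 183 184 183 179 156  76  38  36  39  39  39] [ 38  38  36  44  89 153 183 185 184 183 183 184]
270 [125 114 113 118 125 119  89  44  35  38  38  38] [ 38  37  38  50 110 174 177 177 181 181 182 183]
280 [111 111 110 110 110 108  94  46  36  36  36  37] [ 37  36  37  43  72 107 110 109 110 111 111 111]
fing [ 41  40  40  40  41  62 139 181 186 185 182 179 179 178] [184 185 187 187 189 190 179  82  46  46  47  46  46  46]
[24 25 26 28 30 32 34 33 34 34 34 35 34 33 35 33] [36 37 37 35 35 36 48 81 90 90 90 89 90 90]
pred top [[262.55 185.44]
 [310.67 185.56]
 [308.12 293.21]
 [264.09 293.1 ]]
```

send_rows(increments=[[[0,0,-0.01],[0,0,0],80],[[0,0,-0.03],[0,0,0],75],[[0,0,-0.05],[0,0,0],70],[[0,0,-0.07],[0,0,0],65],[[0,0,-0.087],[0,0,0],60],[[0,0,-0.099],[0,0,0],55],[[0,0,-0.105],[0,0,0],50],[[0,0,-0.1067],[0,0,0],45]])

```text
clock: 4.75
eef_pos: [515.8, -229.8, 70.2]
tool_rot: [-0.489, 3.103, -0.0]
force: [0.2, -0.7, -0.0]
finger_gap: 44.9
grip_force: 0.0
```

send_rows(increments=[[[0,0,0],[0,0,0],41],[[0,0,0],[0,0,0],38],[[0,0,0],[0,0,0],35],[[0,0,0],[0,0,0],33],[[0,0,0],[0,0,0],31],[[0,0,0],[0,0,0],30],[[0,0,0],[0,0,0],29],[[0,0,0],[0,0,0],28]])

```text
clock: 5.75
eef_pos: [515.8, -229.8, 70.2]
tool_rot: [0.489, -3.103, 0.0]
force: [-0.0, 0.0, 0.8]
finger_gap: 27.9
grip_force: 0.0
```

send_rows(increments=[[[0,0,0],[0,0,0],27.4],[[0,0,0],[0,0,0],26.8],[[0,0,0],[0,0,0],26.2],[[0,0,0],[0,0,0],25.6],[[0,0,0],[0,0,0],25.2],[[0,0,0],[0,0,0],24.8],[[0,0,0],[0,0,0],24.5],[[0,0,0],[0,0,0],24.2]])

```text
clock: 6.75
eef_pos: [515.8, -229.8, 70.3]
tool_rot: [-0.489, 3.103, -0.0]
force: [0.1, 0.5, -0.3]
finger_gap: 24.6
grip_force: 0.0
```

send_rows(increments=[[[0,0,0],[0,0,0],24],[[0,0,0],[0,0,0],23.8],[[0,0,0],[0,0,0],23.6],[[0,0,0],[0,0,0],23.4],[[0,0,0],[0,0,0],23.2],[[0,0,0],[0,0,0],23],[[0,0,0],[0,0,0],22.5],[[0,0,0],[0,0,0],22]])

```text
clock: 7.75
eef_pos: [515.8, -229.8, 70.4]
tool_rot: [-0.489, 3.103, -0.0]
force: [-2.2, -0.7, 6.0]
finger_gap: 23.3
grip_force: 58.4
```

send_rows(increments=[[[0,0,0.0004],[0,0,0],18],[[0,0,0.0028],[0,0,0],15],[[0,0,0.0085],[0,0,0],15],[[0,0,0.0179],[0,0,0],15],[[0,0,0.0308],[0,0,0],15],[[0,0,0.0477],[0,0,0],15],[[0,0,0.0665],[0,0,0],15],[[0,0,0.0867],[0,0,0],15]])

```text
clock: 8.75
eef_pos: [515.8, -229.8, 136.5]
tool_rot: [-0.489, 3.103, -0.0]
force: [0.3, 0.5, -8.3]
finger_gap: 23.7
grip_force: 59.2
```

send_rows(increments=[[[0,0,0.0202],[0,0,0],15],[[0,0,0.039],[0,0,0],15],[[0,0,0.0559],[0,0,0],15],[[0,0,0.0688],[0,0,0],15],[[0,0,0.0782],[0,0,0],15],[[0,0,0.0839],[0,0,0],15],[[0,0,0.0863],[0,0,0],15],[[0,0,0.0866],[0,0,0],15]])

```text
clock: 9.75
eef_pos: [515.7, -229.8, 200.1]
tool_rot: [0.489, -3.103, -0.0]
force: [0.0, 1.1, -9.1]
finger_gap: 23.3
grip_force: 59.3
```

```bash
python3 - <<'E'
from h import *
np.set_printoptions(precision=3,suppress=True)
s=r.state();print(s["clock"],s["eef_pos"],Ro.from_rotvec(s["tool_rot"]).as_matrix(),s["force"],s["moment"],s["joint_pos"])
np.savez("l1.npz",p=s["eef_pos"],R=s["tool_rot"])
a=cams.capture("scene")[:,:,::-1];b=cams.capture("side")[:,:,::-1]
cv2.imwrite("pics/s1.png",a);cv2.imwrite("pics/d1.png",b)
A=a[140:300,150:300];B=b[160:320,150:300]
cv2.imwrite("pics/c3.png",np.hstack([cv2.resize(x,None,fx=2.6,fy=2.6,interpolation=cv2.INTER_CUBIC) for x in (A,B)]))
E
```

```text
9.75 [ 515.714 -229.763  200.084] [[-0.952 -0.307 -0.   ]
 [-0.307  0.952 -0.   ]
 [ 0.     0.    -1.   ]] [ 0.027  1.059 -9.093] [-0.02   0.062 -0.01 ] [ 0.748  0.826 -0.797  1.555  0.654  1.045  1.656]
```

View pics/c3.png

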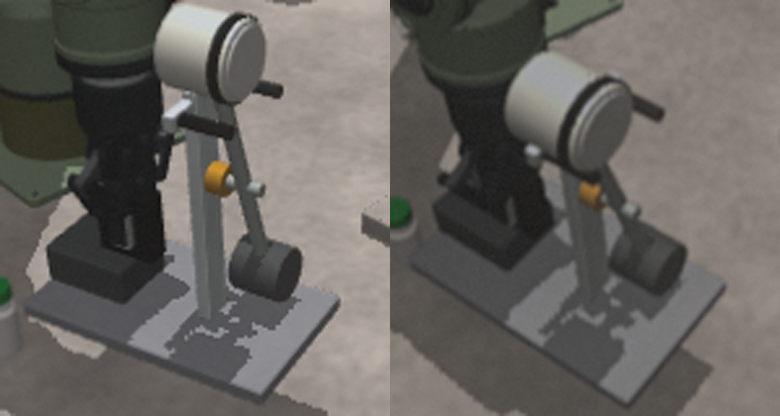

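The lamp hangs level with the mast on its +0.28 stop: head at scene crop (210,52) and counterweight at (267,268). I'll build an outline tracker and calibrate it here, where q is known.

```bash
cat > trk.py <<'E'
from h import *
from scipy.ndimage import map_coordinates, gaussian_filter, gaussian_gradient_magnitude
TL=np.eye(4); TL[:3,:3]=np.diag([-1,1,-1.]); TL[:3,3]=[-50,0,70.2]   # tool in lamp frame
def lampT(s):
    T=np.eye(4);T[:3,:3]=Ro.from_rotvec(s["tool_rot"]).as_matrix();T[:3,3]=s["eef_pos"]; return T@np.linalg.inv(TL)
t=np.linspace(0,2*np.pi,60,endpoint=False)
def cyl(z,rad,x0,x1): return np.array([(x,rad*np.cos(u),z+rad*np.sin(u)) for x in (x0,x1) for u in t])
HEAD=cyl(145,32,-30,30); CW=cyl(-110,26,-21,21)
def mast(T,q,X):
    Y=np.asarray(X)@Ro.from_euler("x",q).as_matrix().T+[75,0,165]; return Y@T[:3,:3].T+T[:3,3]
def outline(n,W,step=.5):
    h=cv2.convexHull(proj(n,W).astype(np.float32))[:,0]; h=np.vstack([h,h[:1]])
    d=np.r_[0,np.cumsum(np.linalg.norm(np.diff(h,axis=0),axis=1))]; u=np.arange(0,d[-1],step)
    return np.c_[np.interp(u,d,h[:,0]),np.interp(u,d,h[:,1])]
def grad(im,s=1.0):
    g=cv2.cvtColor(im,cv2.COLOR_BGR2GRAY).astype(float); return np.minimum(gaussian_gradient_magnitude(g,s),25)
def score(G,P,sh=(0,0)): return map_coordinates(G,[P[:,1]+sh[1],P[:,0]+sh[0]],order=1).mean()
def peak(x,y):
    i=int(np.clip(np.argmax(y),1,len(y)-2)); a,b,c=y[i-1:i+2]; return x[i]+.5*(x[1]-x[0])*(a-c)/(a-2*b+c+1e-12)
E
python3 - <<'E'
from trk import *
np.set_printoptions(precision=3,suppress=True)
w=np.load("l1.npz");T=lampT({"eef_pos":w["p"],"tool_rot":w["R"]});print(T)
for n,f in (("scene","s1"),("side","d1")):
    G=grad(cv2.imread(f"pics/{f}.png"))
    D=np.arange(-4,4.1,.5)
    foot=np.array([(x,y,z) for x in(-130,130) for y in (-75,75) for z in (0,16)])@T[:3,:3].T+T[:3,3]
    for nm,W in (("foot",foot),("head",mast(T,.28,HEAD)),("cw",mast(T,.28,CW))):
        P=outline(n,W); S=np.array([[score(G,P,(u,v)) for u in D] for v in D]);i=np.unravel_index(S.argmax(),S.shape)
        print(n,nm,"shift",D[i[1]],D[i[0]],S.max(),score(G,P))
    Q=np.arange(.0,.5,.01)
    for nm,M in (("head",HEAD),("cw",CW)):
        y=[score(G,outline(n,mast(T,q,M))) for q in Q];print("q",nm,peak(Q,np.array(y)))
E
```

```text
[[   0.952   -0.307    0.     563.281]
 [   0.307    0.952    0.    -214.398]
 [  -0.       0.       1.     129.874]
 [   0.       0.       0.       1.   ]]
scene foot shift -1.5 -0.5 11.755042026230617 9.709106392388998
scene head shift -1.5 0.0 18.4911236629009 16.075302433485163
scene cw shift -1.5 0.0 18.346188878843215 16.243616254734977
q head 0.29367821757462903
q cw 0.2670860098930191
side foot shift -1.0 -4.0 9.181451002546577 5.960119489487998
side head shift 0.0 -0.5 14.394682119403289 14.383115920183531
side cw shift 0.0 0.0 13.14448109456833 13.14448109456833
q head 0.28038128251958844
q cw 0.2767373933831001
```

```bash
cat > ctl.py <<'E'
from trk import *
import json,sys
from scipy.linalg import solve_discrete_are, expm
np.set_printoptions(precision=3,suppress=True)
DT=.125; H=.0125
def step(x,f,df,ay,h=H):           # x=(a,v,d)
    a,v,d=x; acc=6*a-3*(a-f)-.3*(v-df)+.6*ay+d
    return np.array([a+v*h+.5*acc*h*h, v+acc*h, d])
A=np.array([[0,1,0],[3,-.3,1],[0,0,0.]]); Ad=expm(A*H)
Qn=np.diag([0,.03**2*H,.02**2*H])
def profile(S,t):                   # carry: min-jerk, metres along path -> frac, frac''
    if not S.get("tc"): return 0.,0.
    u=np.clip((t-S["tc"])/S["T"],0,1)
    return 10*u**3-15*u**4+6*u**5,(60*u-180*u**2+120*u**3)/S["T"]**2
def ay(S,t): return profile(S,t)[1]*S.get("Dy",0)
def run(S,t0,x,P,t1,fk,free=True):  # fk: knots [(t,f)]
    tk,f_=zip(*fk); t=t0
    while t<t1-1e-6:
        h=min(H,t1-t); f=np.interp(t+h/2,tk,f_); df=(np.interp(t+h,tk,f_)-np.interp(t,tk,f_))/h
        dn=(np.interp(t+h+.002,tk,f_)-np.interp(t+h,tk,f_))/.002
        x=step(x,f,df,ay(S,t+h/2),h); x[1]-=.056*(dn-df)
        if P is not None: P=Ad@P@Ad.T+Qn
        if x[0]-np.interp(t+h,tk,f_)>.28: x[0]=np.interp(t+h,tk,f_)+.28; x[1]=min(x[1],df)
        t+=h
    return x,P
def meas(n,sh,q0,im,T,wid=.12):
    G=grad(im[:,:,::-1].copy()); Q=np.arange(q0-wid,q0+wid+.001,.01)
    y=[score(G,outline(n,mast(T,q,HEAD),1),sh)+score(G,outline(n,mast(T,q,CW),1),sh) for q in Q]
    return peak(Q,np.array(y)),max(y)/2
def lqr(R=3.,wf=.15,wv=.15):
    M=np.array([[0,1,0],[3,-.3,3],[0,0,0.]]);E=expm(M*DT);B=E@np.array([0,0,1.])*.5+np.array([0,0,1.])*.5
    B[2]=1;B=B[:,None];Q=np.diag([1,wv,wf]);X=solve_discrete_are(E,B,Q,np.array([[R]]))
    return np.linalg.solve(R+B.T@X@B,B.T@X@E)[0]
def load(): return json.load(open("S.json"))
def save(S): json.dump(S,open("S.json","w"))
E
python3 - <<'E'
from ctl import *
K=lqr();print("K",K)
for R in (3.,10.):
    K=lqr(R);x=np.array([.135,-.02,0]);f=-.145;S={};out=[]
    for k in range(32):
        u=np.clip(-K@[x[0],x[1],f],-.025,.025);fk=[(0,f),(DT,f+u)];x,_=run(S,0,x,None,DT,fk);f+=u;out.append((f,x[0],x[1]))
    print(R,np.array(out)[::2].T)
# slab by outlines
sh={"scene":(-1.5,0),"side":(0,-.3)}
G={n:grad(cv2.imread(f"pics/{n}0.png")) for n in sh}
T4=np.array([(-120,-150,30),(120,-150,30),(120,150,30),(-120,150,30.)]);B4=T4*[1,1,0]
def sc(p,ns=("scene","side")): return -sum(score(G[n],np.vstack([outline(n,xf(p,T4)),outline(n,xf(p,np.vstack([T4,B4])))]),sh[n]) for n in ns)
from scipy.optimize import minimize,differential_evolution
for ns in (("scene","side"),("scene",),("side",)):
    r_=differential_evolution(lambda p:sc(p,ns),[(560,590),(275,305),(-.03,.09)],seed=1,maxiter=40,tol=1e-6);print("slab",ns,r_.x,r_.fun)
E
```

```text
K [1.047 0.538 0.623]
3.0 [[-0.17  -0.12  -0.07  -0.02   0.03   0.08   0.13   0.18   0.23   0.28
   0.33   0.38   0.43   0.48   0.53   0.58 ]
 [ 0.109  0.053 -0.002 -0.056 -0.111 -0.168 -0.227 -0.291 -0.36  -0.439
  -0.532 -0.646 -0.79  -0.981 -1.239 -1.598]
 [-0.223 -0.216 -0.213 -0.213 -0.217 -0.225 -0.238 -0.259 -0.289 -0.334
  -0.402 -0.503 -0.652 -0.874 -1.203 -1.692]]
10.0 [[-0.165 -0.115 -0.065 -0.015  0.035  0.08   0.079  0.067  0.057  0.047
   0.04   0.033  0.027  0.023  0.019  0.016]
 [ 0.114  0.07   0.03  -0.005 -0.031 -0.045 -0.047 -0.045 -0.041 -0.036
  -0.032 -0.027 -0.023 -0.02  -0.017 -0.014]
 [-0.18  -0.164 -0.145 -0.117 -0.078 -0.025  0.001  0.012  0.017  0.018
   0.018  0.016  0.015  0.013  0.011  0.009]]Traceback (most recent call last):
  File "<stdin>", line 15, in <module>
    return fun(*args, **kwargs)
    ret = solver.solve()
    next(self)
    ~~~~^^^^^^
    energy = self.func(parameters)
    return self.f(x, *self.args)
           ~~~~~~^^^^^^^^^^^^^^^
  File "<stdin>", line 15, in <lambda>
  File "<stdin>", line 12, in sc
  File "<stdin>", line 12, in <genexpr>
  File "trk.py", line 12, in outline
    h=cv2.convexHull(proj(n,W).astype(np.float32))[:,0]; h=np.vstack([h,h[:1]])
                     ~~~~^^^^^
  File "h.py", line 6, in proj
    c=cams.camera_info(n); K=np.array([[c["fx"],0,c["cx"]],[0,c["fy"],c["cy"]],[0,0,1]])
ValueError: time passes only in moves, steps and waits
```

```bash
python3 - <<'E'
s=open("h.py").read()
s=s.replace('def proj(n,X):\n    c=cams.camera_info(n);','_C={}\ndef proj(n,X):\n    if n not in _C: _C[n]=cams.camera_info(n)\n    c=_C[n];');open("h.py","w").write(s)
s=open("ctl.py").read()
a=s.index("def step");b=s.index("A=np.array")
s=s[:a]+'''def step(x,f,df,ay,h=H):           # x=(a,w,d), a'=w-.056f'
    a,w,d=x; v=w-.056*df; acc=6*a-3*(a-f)-.3*(v-df)+.6*ay+d
    return np.array([a+v*h+.5*acc*h*h, w+acc*h, d])
'''+s[b:]
s=s.replace("        dn=(np.interp(t+h+.002,tk,f_)-np.interp(t+h,tk,f_))/.002\n","").replace("; x[1]-=.056*(dn-df)","").replace("x[1]=min(x[1],df)","x[1]=min(x[1],1.056*df)")
open("ctl.py","w").write(s)
E
python3 - <<'E'
from ctl import *
for R in (1.,3.,10.):
    K=lqr(R);x=np.array([.135,-.02,0]);f=-.145;S={};out=[]
    for k in range(32):
        u=np.clip(-K@[x[0],x[1],f],-.03,.03);fk=[(0,f),(DT,f+u)];x,_=run(S,0,x,None,DT,fk);f+=u;out.append((f,x[0],x[1]))
    print(R,K,np.array(out)[::2].T)
sh={"scene":(-1.5,0),"side":(0,-.3)}
G={n:grad(cv2.imread(f"pics/{n}0.png")) for n in sh}
T4=np.array([(-120,-150,30),(120,-150,30),(120,150,30),(-120,150,30.)]);B4=T4*[1,1,0]
def sc(p,ns=("scene","side")): return -sum(score(G[n],np.vstack([outline(n,xf(p,T4)),outline(n,xf(p,np.vstack([T4,B4])))]),sh[n]) for n in ns)
from scipy.optimize import differential_evolution
for ns in (("scene","side"),("scene",),("side",)):
    r_=differential_evolution(lambda p:sc(p,ns),[(560,590),(275,305),(-.03,.09)],seed=1,maxiter=25,tol=1e-6);print("slab",ns,r_.x,r_.fun)
E
```

```text
1.0 [1.4   0.711 0.734] [[ -0.175  -0.115  -0.055   0.005   0.065   0.125   0.185   0.245   0.305
    0.365   0.425   0.485   0.545   0.605   0.665   0.725]
 [  0.104   0.032  -0.045  -0.13   -0.227  -0.342  -0.483  -0.664  -0.904
   -1.23   -1.685  -2.333  -3.265  -4.619  -6.602  -9.517]
 [ -0.267  -0.284  -0.309  -0.348  -0.406  -0.492  -0.621  -0.812  -1.095
   -1.516  -2.142  -3.07   -4.449  -6.497  -9.537 -14.051]]
3.0 [1.047 0.538 0.623] [[ -0.175  -0.115  -0.055   0.005   0.065   0.125   0.185   0.245   0.305
    0.365   0.425   0.485   0.545   0.605   0.665   0.725]
 [  0.104   0.032  -0.045  -0.13   -0.227  -0.342  -0.483  -0.664  -0.904
   -1.23   -1.685  -2.333  -3.265  -4.619  -6.602  -9.517]
 [ -0.267  -0.284  -0.309  -0.348  -0.406  -0.492  -0.621  -0.812  -1.095
   -1.516  -2.142  -3.07   -4.449  -6.497  -9.537 -14.051]]
10.0 [0.781 0.406 0.533] [[-0.165 -0.105 -0.045  0.015  0.075  0.135  0.176  0.162  0.131  0.1
   0.073  0.052  0.037  0.026  0.018  0.012]
 [ 0.114  0.066  0.018 -0.026 -0.064 -0.093 -0.108 -0.105 -0.094 -0.079
  -0.064 -0.05  -0.038 -0.028 -0.021 -0.015]
 [-0.18  -0.18  -0.172 -0.154 -0.124 -0.078 -0.017  0.026  0.048  0.056
   0.054  0.047  0.039  0.032  0.025  0.019]]
slab ('scene', 'side') [576.082 291.706   0.044] -26.362726623096993
slab ('scene',) [577.592 292.738   0.047] -15.206396972722072
slab ('side',) [575.453 291.011   0.044] -11.535718996102576
```

```bash
cat > cyc.py <<'E'
# usage: cyc.py ncap nrows mode[mpc|roll|hold] [cam]
from ctl import *
from scipy.optimize import lsq_linear
try: S=load()
except Exception: S=dict(t=r.state()["clock"],x=[.28,0,0],P=np.diag([1e-4,1e-4,1e-3]).tolist(),f=0.,knots=[],sh={"scene":[-1.5,0],"side":[0,-.3]})
ncap,nr,mode=int(sys.argv[1]),int(sys.argv[2]),sys.argv[3]; cam=sys.argv[4] if len(sys.argv)>4 else "scene"
LAG=.03; s=r.state(); t=s["clock"]
kn=[(k[0]+LAG,k[1]) for k in S["knots"]] or [(t-1,0.)]
x,P=np.array(S["x"]),np.array(S["P"]); x,P=run(S,S["t"],x,P,t,kn)
f=S["knots"][-1][1] if S["knots"] else 0.; log=[]
for i in range(ncap):
    s=r.state(); T=lampT(s); fm=np.arcsin(T[2,1]); n=cam if cam!="both" else ("scene","side")[i%2]
    q,sc=meas(n,S["sh"][n],np.clip(x[0]-fm,-.4,.29),cams.capture(n),T); z=q+fm
    sg=.008; K=P[:,0]/(P[0,0]+sg**2); log.append((s["clock"],fm,q,z,z-x[0],sc))
    x=x+K*(z-x[0]); P=P-np.outer(K,P[0]); t2=r.state()["clock"]; x,P=run(S,t,x,P,t2,kn); t=t2
print(np.array(log)); print("t",t,"a,v,d",x,"q",x[0]-f,"f",f,"sd",np.sqrt(np.diag(P)),"lamp",T[:3,3],"yaw",np.arctan2(T[1,0],T[0,0]),"pitch",-T[2,0],"grip",s["grip_force"])
# plan
N=28; fk0=f-0
def sim(u):
    kk=[(t+i*DT,f+v) for i,v in enumerate(np.r_[0,np.cumsum(u)])]; o=[];y=x.copy()
    for i in range(N): y,_=run(S,t+i*DT,y,None,t+(i+1)*DT,kk); o.append(np.r_[y[:2],kk[i+1][1]])
    return np.array(o)
if mode=="mpc":
    ft=-x[2]/3*0   # aim level foot
    run0=globals()["run"]
    def runf(S_,t0,x_,P_,t1,k): # free run (no stop) for linearity
        tk,f_=zip(*k);tt=t0
        for _ in range(10):
            h=(t1-t0)/10;x_=step(x_,np.interp(tt+h/2,tk,f_),(np.interp(tt+h,tk,f_)-np.interp(tt,tk,f_))/h,ay(S_,tt+h/2),h);tt+=h
        return x_,P_
    globals()["run"]=runf
    W=np.tile([1,.5,.5],(N,1)); W[-1]=[30,20,10]; W[-8:-1]*=2
    b0=sim(np.zeros(N)); J=np.stack([((sim(np.eye(N)[j])-b0)*W).ravel() for j in range(N)],1)
    L=np.eye(N)*1.5; D2=(np.eye(N)-np.eye(N,k=-1))*1.5
    lo=np.full(N,-.035); 
    if x[0]-f>.235: lo[:3]=-.006
    res=lsq_linear(np.vstack([J,L,D2]),-np.r_[(b0*W).ravel(),np.zeros(2*N)],(lo,np.full(N,.035))); u=res.x
elif mode=="roll": u=np.r_[np.full(nr,-.00625),np.zeros(N-nr)]
else: u=np.zeros(N)
lx=[np.cos(.3124),np.sin(.3124)]; g0=profile(S,t)[0]; rows=[]; kk=[(t,f)]
F=np.cumsum(u)
for i in range(nr):
    sx=[round((profile(S,t+(i+1)*DT)[0]-g0)*S["D"][j]/.75,4) if S.get("tc") else 0 for j in range(3)]
    df=round(F[i]*lx[0]/np.pi,4); rows.append([sx,[df,round(F[i]*lx[1]/np.pi,4),0],15]); kk.append((t+(i+1)*DT,f+df*np.pi/lx[0]))
if mode=="mpc": print("pred",sim(u)[[nr-1,N//2,N-1]])
print(json.dumps(rows)); S.update(t=t,x=x.tolist(),P=P.tolist(),knots=[(t-1,f)]+kk); save(S)
E
python3 cyc.py 3 8 roll
```

```text
[[ 9.85   0.     0.279  0.279 -0.001 18.487]
 [ 9.9    0.     0.278  0.279 -0.001 18.445]
 [ 9.95   0.     0.278  0.278 -0.002 18.438]]
t 10.0 a,v,d [ 0.28  0.   -0.  ] q 0.28 f 0.0 sd [0.005 0.016 0.033] lamp [ 563.272 -214.396  129.823] yaw 0.3123770906684607 pitch 0.00021582866637279437 grip 59.28521454334259
[[[0, 0, 0], [-0.0019, -0.0006, 0], 15], [[0, 0, 0], [-0.0038, -0.0012, 0], 15], [[0, 0, 0], [-0.0057, -0.0018, 0], 15], [[0, 0, 0], [-0.0076, -0.0024, 0], 15], [[0, 0, 0], [-0.0095, -0.0031, 0], 15], [[0, 0, 0], [-0.0114, -0.0037, 0], 15], [[0, 0, 0], [-0.0133, -0.0043, 0], 15], [[0, 0, 0], [-0.0151, -0.0049, 0], 15]]
```

send_rows(increments=[[[0,0,0],[-0.0019,-0.0006,0],15],[[0,0,0],[-0.0038,-0.0012,0],15],[[0,0,0],[-0.0057,-0.0018,0],15],[[0,0,0],[-0.0076,-0.0024,0],15],[[0,0,0],[-0.0095,-0.0031,0],15],[[0,0,0],[-0.0114,-0.0037,0],15],[[0,0,0],[-0.0133,-0.0043,0],15],[[0,0,0],[-0.0151,-0.0049,0],15]])

```text
clock: 11.0
eef_pos: [515.8, -229.7, 200.2]
tool_rot: [-0.487, 3.095, -0.078]
force: [0.6, 0.2, -9.1]
finger_gap: 23.4
grip_force: 59.2
```

```bash
sed -i 's/sg=.008/sg=.004/' cyc.py; python3 cyc.py 2 8 roll
```

```text
[[11.    -0.05   0.279  0.229 -0.003 18.498]
 [11.05  -0.051  0.278  0.227  0.001 18.44 ]]
t 11.1 a,v,d [ 0.227 -0.001 -0.001] q 0.27638477253490934 f -0.04985089797852995 sd [0.004 0.021 0.032] lamp [ 564.478 -217.668  130.159] yaw 0.3125810266061373 pitch -0.00015854917047273837 grip 59.238805174827576
[[[0, 0, 0], [-0.0019, -0.0006, 0], 15], [[0, 0, 0], [-0.0038, -0.0012, 0], 15], [[0, 0, 0], [-0.0057, -0.0018, 0], 15], [[0, 0, 0], [-0.0076, -0.0024, 0], 15], [[0, 0, 0], [-0.0095, -0.0031, 0], 15], [[0, 0, 0], [-0.0114, -0.0037, 0], 15], [[0, 0, 0], [-0.0133, -0.0043, 0], 15], [[0, 0, 0], [-0.0151, -0.0049, 0], 15]]
```

send_rows(increments=[[[0,0,0],[-0.0019,-0.0006,0],15],[[0,0,0],[-0.0038,-0.0012,0],15],[[0,0,0],[-0.0057,-0.0018,0],15],[[0,0,0],[-0.0076,-0.0024,0],15],[[0,0,0],[-0.0095,-0.0031,0],15],[[0,0,0],[-0.0114,-0.0037,0],15],[[0,0,0],[-0.0133,-0.0043,0],15],[[0,0,0],[-0.0151,-0.0049,0],15]])

```text
clock: 12.1
eef_pos: [515.8, -229.8, 200.2]
tool_rot: [-0.486, 3.084, -0.155]
force: [-0.1, -0.2, -9.5]
finger_gap: 23.5
grip_force: 59.2
```

```bash
python3 cyc.py 2 4 roll
```

```text
[[12.1   -0.1    0.282  0.182  0.    18.764]
 [12.15  -0.1    0.28   0.179 -0.    18.751]]
t 12.2 a,v,d [ 0.177 -0.032 -0.001] q 0.2770662573523867 f -0.0997017959570599 sd [0.003 0.02  0.03 ] lamp [ 565.523 -220.976  130.419] yaw 0.3126025483268896 pitch -0.00015631166029355 grip 59.273731112480164
[[[0, 0, 0], [-0.0019, -0.0006, 0], 15], [[0, 0, 0], [-0.0038, -0.0012, 0], 15], [[0, 0, 0], [-0.0057, -0.0018, 0], 15], [[0, 0, 0], [-0.0076, -0.0024, 0], 15]]
```

send_rows(increments=[[[0,0,0],[-0.0019,-0.0006,0],15],[[0,0,0],[-0.0038,-0.0012,0],15],[[0,0,0],[-0.0057,-0.0018,0],15],[[0,0,0],[-0.0076,-0.0024,0],15]])

```text
clock: 12.7
eef_pos: [515.8, -229.7, 200.2]
tool_rot: [-0.485, 3.078, -0.193]
force: [0.5, -0.1, -8.8]
finger_gap: 23.2
grip_force: 59.3
```

```bash
python3 cyc.py 3 4 mpc
```

```text
[[12.7   -0.125  0.28   0.155 -0.002 18.819]
 [12.75  -0.126  0.277  0.151 -0.001 18.784]
 [12.8   -0.125  0.274  0.149 -0.    18.692]]
t 12.85 a,v,d [ 0.146 -0.047 -0.004] q 0.2711869104621216 f -0.12479231414492928 sd [0.003 0.019 0.028] lamp [ 566.077 -222.596  130.615] yaw 0.3126567440864457 pitch -2.4450477066041698e-05 grip 59.26957905292511
pred [[ 0.127 -0.057 -0.163]
 [ 0.018 -0.038 -0.005]
 [ 0.    -0.     0.   ]]
[[[0, 0, 0], [-0.0018, -0.0006, 0], 15], [[0, 0, 0], [-0.0036, -0.0012, 0], 15], [[0, 0, 0], [-0.0055, -0.0018, 0], 15], [[0, 0, 0], [-0.0114, -0.0037, 0], 15]]
```

send_rows(increments=[[[0,0,0],[-0.0018,-0.0006,0],15],[[0,0,0],[-0.0036,-0.0012,0],15],[[0,0,0],[-0.0055,-0.0018,0],15],[[0,0,0],[-0.0074,-0.0024,0],15]])

```text
clock: 13.35
eef_pos: [515.8, -229.7, 200.2]
tool_rot: [-0.484, 3.072, -0.23]
force: [0.6, 0.9, -9.1]
finger_gap: 23.8
grip_force: 59.3
```

```bash
python3 - <<'E'
import json;S=json.load(open("S.json"));S["knots"][-1][1]=-.14922;json.dump(S,open("S.json","w"))
E
python3 cyc.py 3 4 mpc
```

```text
[[13.35  -0.15   0.241  0.092 -0.035 18.754]
 [13.4   -0.15   0.234  0.084 -0.003 18.615]
 [13.45  -0.15   0.226  0.076 -0.002 18.592]]
t 13.5 a,v,d [ 0.069 -0.166 -0.041] q 0.21850617032629274 f -0.14922 sd [0.003 0.018 0.028] lamp [ 566.597 -224.215  130.852] yaw 0.3126975044974619 pitch -2.7604960618973773e-05 grip 59.27885413169861
pred [[-0.033 -0.201 -0.009]
 [-0.251  0.007  0.376]
 [-0.038  0.047 -0.015]]
[[[0, 0, 0], [0.0106, 0.0034, 0], 15], [[0, 0, 0], [0.0212, 0.0068, 0], 15], [[0, 0, 0], [0.0318, 0.0103, 0], 15], [[0, 0, 0], [0.0424, 0.0137, 0], 15]]
```

```bash
python3 - <<'E'
import numpy as np
from scipy.optimize import least_squares
L=.03
tk=[12.2,12.7,12.85,13.35,20];fk=[-.0997,-.1248,-.1248,-.1492,-.1492]
tm=[12.7,12.75,12.8,13.35,13.4,13.45];am=[.155,.151,.149,.092,.084,.076]
def sim(k,g,lag):
    a,v,t=.1805,-.05,12.2;o=[];h=.002
    F=lambda t:np.interp(t-lag,tk,fk)
    i=0
    while i<6:
        if t>=tm[i]-1e-9:o.append(a);i+=1;continue
        f=F(t);df=(F(t+h)-f)/h
        acc=g*a-k*(a-f)-.3*(v-df);v+=acc*h;a+=v*h;t+=h
        if a-F(t)>.2805:a=F(t)+.2805;v=min(v,df)
    return np.array(o),v
for g in (5.6,6,6.4):
  for lag in (.03,.08):
    s=least_squares(lambda p:sim(p[0],g,lag)[0]-am,[3.2],diff_step=.01);print(g,lag,s.x,s.fun.round(4),sim(s.x[0],g,lag)[1])
E
python3 - <<'E'
import json
S=json.load(open("S.json"));S["knots"]=S["knots"][:2];print(S);json.dump(S,open("S.json","w"))
E
sed -i 's/^for i in range(ncap):/T=lampT(s)\nfor i in range(ncap):/; s/lo=np.full(N,-.035)/lo=np.full(N,-.09)/; s/np.full(N,.035)/np.full(N,.09)/' cyc.py; grep -n "full(N" cyc.py
```

```text
5.6 0.03 [3.43996359] [ 0.0014  0.0024  0.0012  0.0004 -0.     -0.0011] -0.18937658373070698
5.6 0.08 [3.46907312] [ 0.0016  0.0026  0.0014  0.0004 -0.     -0.0012] -0.19033557171304952
6 0.03 [3.67340235] [ 0.0019  0.0029  0.0018  0.0005 -0.0001 -0.0015] -0.19523509744509648
6 0.08 [3.704193] [ 0.0021  0.0031  0.002   0.0005 -0.0001 -0.0015] -0.19617997987283808
6.4 0.03 [3.84980645] [ 0.0016  0.0025  0.0013  0.0008  0.0002 -0.0012] -0.19451391798943682
6.4 0.08 [3.93964486] [ 0.0025  0.0037  0.0026  0.0007 -0.0002 -0.0019] -0.20199342690262867
{'t': 13.5, 'x': [0.06928617032629275, -0.16581758151829676, -0.040818466223149545], 'P': [[1.0023533680858485e-05, 3.9922498279666356e-05, 2.2143216567002017e-05], [3.992249827966634e-05, 0.00033556937314289183, 0.00022165039595436136], [2.2143216567001977e-05, 0.00022165039595436098, 0.0007673468675816235]], 'f': 0.0, 'knots': [[12.5, -0.14922], [13.5, -0.14922]], 'sh': {'scene': [-1.5, 0], 'side': [0, -0.3]}}
36:    lo=np.full(N,-.09); 
38:    res=lsq_linear(np.vstack([J,L,D2]),-np.r_[(b0*W).ravel(),np.zeros(2*N)],(lo,np.full(N,.09))); u=res.x
```

```bash
sed -i 's/acc=6\*a-3\*(a-f)-.3\*(v-df)/acc=6*a-3.5*(a-f)-.35*(v-df)/; s/\[3,-.3,1\]/[2.5,-.35,1]/; s/Qn=np.diag(\[0,.03\*\*2\*H,.02\*\*2\*H\])/Qn=np.diag([0,.03**2*H,.01**2*H])/' ctl.py
python3 - <<'E'
import json,numpy as np
S=json.load(open("S.json"));S["x"]=[.068,-.178,0];S["P"]=np.diag([9e-6,3e-4,1e-4]).tolist();json.dump(S,open("S.json","w"))
E
python3 cyc.py 0 4 mpc
```

```text
[]
t 13.5 a,v,d [ 0.068 -0.178  0.   ] q 0.21722 f -0.14922 sd [0.003 0.017 0.01 ] lamp [ 566.587 -224.252  130.849] yaw 0.3126279644083324 pitch -1.5677992864046586e-05 grip 59.27949249744415
pred [[-0.012 -0.068  0.071]
 [-0.004  0.01   0.   ]
 [-0.     0.    -0.   ]]
[[[0, 0, 0], [0.0243, 0.0078, 0], 15], [[0, 0, 0], [0.0465, 0.015, 0], 15], [[0, 0, 0], [0.0604, 0.0195, 0], 15], [[0, 0, 0], [0.0667, 0.0216, 0], 15]]
```

send_rows(increments=[[[0,0,0],[0.0243,0.0078,0],15],[[0,0,0],[0.0465,0.015,0],15],[[0,0,0],[0.0604,0.0195,0],15],[[0,0,0],[0.0667,0.0216,0],15]])

```text
clock: 14.0
eef_pos: [515.7, -230.3, 200.0]
tool_rot: [0.485, -3.09, -0.111]
force: [0.2, 0.8, -8.6]
finger_gap: 23.4
grip_force: 60.2
```

```bash
python3 cyc.py 3 4 mpc
```

```text
[[14.     0.072 -0.099 -0.027 -0.006 16.774]
 [14.05   0.072 -0.106 -0.033 -0.002 16.886]
 [14.1    0.071 -0.108 -0.037  0.    17.042]]
t 14.15 a,v,d [-0.041 -0.077 -0.001] q -0.11197581129757617 f 0.07098231093827465 sd [0.003 0.017 0.013] lamp [ 561.76  -209.991  129.961] yaw 0.311914489140432 pitch 0.0003883662605319461 grip 60.23458778858185
pred [[-0.051  0.027  0.085]
 [-0.004  0.011 -0.002]
 [-0.     0.    -0.   ]]
[[[0, 0, 0], [0.0059, 0.0019, 0], 15], [[0, 0, 0], [0.0088, 0.0028, 0], 15], [[0, 0, 0], [0.0078, 0.0025, 0], 15], [[0, 0, 0], [0.0042, 0.0013, 0], 15]]
```

send_rows(increments=[[[0,0,0],[0.0059,0.0019,0],15],[[0,0,0],[0.0088,0.0028,0],15],[[0,0,0],[0.0078,0.0025,0],15],[[0,0,0],[0.0042,0.0013,0],15]])

```text
clock: 14.65
eef_pos: [515.8, -229.8, 200.2]
tool_rot: [0.486, -3.088, -0.13]
force: [0.7, 0.3, -9.3]
finger_gap: 23.2
grip_force: 60.3
```

```bash
python3 cyc.py 3 4 mpc
```

```text
[[14.65   0.084 -0.136 -0.052  0.001 16.771]
 [14.7    0.083 -0.133 -0.049  0.001 16.878]
 [14.75   0.084 -0.132 -0.048 -0.    16.935]]
t 14.8 a,v,d [-0.046  0.052 -0.   ] q -0.13037389645638514 f 0.08484812362104456 sd [0.003 0.017 0.015] lamp [ 561.584 -208.462  130.442] yaw 0.31304504194154925 pitch -0.00013201513155362658 grip 60.26535093784332
pred [[-0.014  0.04   0.001]
 [ 0.    -0.    -0.001]
 [ 0.    -0.     0.   ]]
[[[0, 0, 0], [-0.0077, -0.0025, 0], 15], [[0, 0, 0], [-0.0156, -0.005, 0], 15], [[0, 0, 0], [-0.0216, -0.007, 0], 15], [[0, 0, 0], [-0.0254, -0.0082, 0], 15]]
```

Model predicts very well (innovations about 0.001). Continuing.

send_rows(increments=[[[0,0,0],[-0.0077,-0.0025,0],15],[[0,0,0],[-0.0156,-0.005,0],15],[[0,0,0],[-0.0216,-0.007,0],15],[[0,0,0],[-0.0254,-0.0082,0],15]])

```text
clock: 15.3
eef_pos: [515.8, -229.6, 200.3]
tool_rot: [-0.489, 3.103, -0.0]
force: [0.1, 0.5, -8.0]
finger_gap: 23.4
grip_force: 60.2
```

```bash
python3 cyc.py 3 5 mpc
```

```text
[[15.3   -0.    -0.015 -0.015 -0.004 17.056]
 [15.35  -0.001 -0.012 -0.013 -0.001 17.067]
 [15.4    0.    -0.012 -0.012 -0.001 17.018]]
t 15.45 a,v,d [-0.01   0.033 -0.002] q -0.010503422468137158 f 0.0009929707300074392 sd [0.003 0.017 0.016] lamp [ 563.366 -214.151  130.143] yaw 0.3128712182579484 pitch 9.497971065107015e-06 grip 60.291430950164795
pred [[ 0.002  0.004 -0.009]
 [ 0.    -0.001  0.001]
 [ 0.    -0.     0.   ]]
[[[0, 0, 0], [-0.0016, -0.0005, 0], 15], [[0, 0, 0], [-0.0029, -0.001, 0], 15], [[0, 0, 0], [-0.0035, -0.0011, 0], 15], [[0, 0, 0], [-0.0035, -0.0011, 0], 15], [[0, 0, 0], [-0.0031, -0.001, 0], 15]]
```

send_rows(increments=[[[0,0,0],[-0.0016,-0.0005,0],15],[[0,0,0],[-0.0029,-0.001,0],15],[[0,0,0],[-0.0035,-0.0011,0],15],[[0,0,0],[-0.0035,-0.0011,0],15],[[0,0,0],[-0.0031,-0.001,0],15]])

```text
clock: 16.08
eef_pos: [515.8, -229.8, 200.2]
tool_rot: [-0.488, 3.102, -0.014]
force: [-0.3, -0.8, -8.4]
finger_gap: 23.3
grip_force: 60.3
```

```bash
sed -i 's/sg=.004/sg=.003/' cyc.py; python3 cyc.py 4 6 mpc both
```

```text
[[16.075 -0.009  0.012  0.003  0.    16.901]
 [16.125 -0.009  0.019  0.01   0.007 12.501]
 [16.175 -0.009  0.013  0.004 -0.004 16.934]
 [16.225 -0.009  0.021  0.011  0.005 12.456]]
t 16.275 a,v,d [0.009 0.015 0.001] q 0.018455857178894086 f -0.009241319583465595 sd [0.002 0.017 0.017] lamp [ 563.566 -215.068  130.008] yaw 0.3123033137635441 pitch -2.2327799899459974e-05 grip 60.266135931015015
pred [[ 0.01  -0.01  -0.013]
 [ 0.001 -0.003  0.   ]
 [-0.     0.    -0.   ]]
[[[0, 0, 0], [-0.002, -0.0007, 0], 15], [[0, 0, 0], [-0.0034, -0.0011, 0], 15], [[0, 0, 0], [-0.0037, -0.0012, 0], 15], [[0, 0, 0], [-0.0032, -0.001, 0], 15], [[0, 0, 0], [-0.0022, -0.0007, 0], 15], [[0, 0, 0], [-0.0012, -0.0004, 0], 15]]
```

send_rows(increments=[[[0,0,0],[-0.002,-0.0007,0],15],[[0,0,0],[-0.0034,-0.0011,0],15],[[0,0,0],[-0.0037,-0.0012,0],15],[[0,0,0],[-0.0032,-0.001,0],15],[[0,0,0],[-0.0022,-0.0007,0],15],[[0,0,0],[-0.0012,-0.0004,0],15]])

```text
clock: 17.02
eef_pos: [515.8, -229.8, 200.2]
tool_rot: [-0.488, 3.101, -0.02]
force: [-0.4, 0.3, -7.9]
finger_gap: 23.6
grip_force: 60.3
```

```bash
python3 cyc.py 4 6 mpc scene
```

```text
[[17.025 -0.013 -0.001 -0.014 -0.024 16.931]
 [17.075 -0.013 -0.003 -0.016  0.    17.028]
 [17.125 -0.013 -0.005 -0.018  0.001 17.048]
 [17.175 -0.013 -0.007 -0.021  0.001 17.058]]
t 17.225 a,v,d [-0.024 -0.066 -0.006] q -0.011057682125070318 f -0.013202980349971284 sd [0.002 0.017 0.018] lamp [ 563.643 -215.36   129.989] yaw 0.31228262653999866 pitch -5.3695549948762616e-05 grip 60.25441288948059
pred [[-0.038  0.032  0.057]
 [-0.005  0.011  0.   ]
 [ 0.    -0.     0.   ]]
[[[0, 0, 0], [0.0127, 0.0041, 0], 15], [[0, 0, 0], [0.0228, 0.0074, 0], 15], [[0, 0, 0], [0.0274, 0.0089, 0], 15], [[0, 0, 0], [0.0276, 0.0089, 0], 15], [[0, 0, 0], [0.0251, 0.0081, 0], 15], [[0, 0, 0], [0.0213, 0.0069, 0], 15]]
```

send_rows(increments=[[[0,0,0],[0.0127,0.0041,0],15],[[0,0,0],[0.0228,0.0074,0],15],[[0,0,0],[0.0274,0.0089,0],15],[[0,0,0],[0.0276,0.0089,0],15],[[0,0,0],[0.0251,0.0081,0],15],[[0,0,0],[0.0213,0.0069,0],15]])

```text
clock: 17.98
eef_pos: [515.8, -229.6, 200.3]
tool_rot: [0.488, -3.093, -0.087]
force: [-0.2, -0.1, -9.5]
finger_gap: 23.2
grip_force: 60.4
```

```bash
sed -i 's/.03\*\*2\*H,.01/.015**2*H,.01/' ctl.py; python3 cyc.py 4 5 mpc scene
```

```text
[[17.975  0.056 -0.09  -0.034  0.011 16.832]
 [18.025  0.055 -0.087 -0.031  0.001 17.029]
 [18.075  0.056 -0.085 -0.029  0.    17.051]
 [18.125  0.056 -0.083 -0.026 -0.    16.974]]
t 18.175 a,v,d [-0.023  0.064 -0.001] q -0.08026408292482862 f 0.05711649825550474 sd [0.002 0.011 0.017] lamp [ 562.172 -210.365  130.323] yaw 0.31297374993922034 pitch -3.5916914675891004e-05 grip 60.38045525550842
pred [[ 0.009  0.013 -0.029]
 [ 0.002 -0.004  0.   ]
 [ 0.    -0.     0.   ]]
[[[0, 0, 0], [-0.0094, -0.003, 0], 15], [[0, 0, 0], [-0.0179, -0.0058, 0], 15], [[0, 0, 0], [-0.0233, -0.0075, 0], 15], [[0, 0, 0], [-0.0257, -0.0083, 0], 15], [[0, 0, 0], [-0.026, -0.0084, 0], 15]]
```

send_rows(increments=[[[0,0,0],[-0.0094,-0.003,0],15],[[0,0,0],[-0.0179,-0.0058,0],15],[[0,0,0],[-0.0233,-0.0075,0],15],[[0,0,0],[-0.0257,-0.0083,0],15],[[0,0,0],[-0.026,-0.0084,0],15]])

```text
clock: 18.8
eef_pos: [515.8, -229.7, 200.2]
tool_rot: [-0.488, 3.099, -0.045]
force: [-0.7, -0.4, -9.5]
finger_gap: 23.4
grip_force: 60.4
```

```bash
python3 cyc.py 4 4 mpc scene
```

```text
[[18.8   -0.029  0.032  0.003 -0.01  17.012]
 [18.85  -0.029  0.032  0.003 -0.    17.049]
 [18.9   -0.029  0.032  0.003  0.    16.946]
 [18.95  -0.029  0.032  0.003  0.    16.939]]
t 19.0 a,v,d [ 0.002 -0.017 -0.009] q 0.030929497794058017 f -0.028719485018785233 sd [0.002 0.01  0.015] lamp [ 563.937 -216.442  129.982] yaw 0.3121683013713863 pitch 0.0001084481248196734 grip 60.35987734794617
pred [[-0.008 -0.005  0.019]
 [-0.001  0.002  0.003]
 [ 0.    -0.     0.   ]]
[[[0, 0, 0], [0.0053, 0.0017, 0], 15], [[0, 0, 0], [0.0101, 0.0033, 0], 15], [[0, 0, 0], [0.013, 0.0042, 0], 15], [[0, 0, 0], [0.0143, 0.0046, 0], 15]]
```

send_rows(increments=[[[0,0,0],[0.0053,0.0017,0],15],[[0,0,0],[0.0101,0.0033,0],15],[[0,0,0],[0.013,0.0042,0],15],[[0,0,0],[0.0143,0.0046,0],15]])

```text
clock: 19.5
eef_pos: [515.7, -229.9, 200.1]
tool_rot: [0.488, -3.1, -0.029]
force: [0.1, 0.4, -8.8]
finger_gap: 23.3
grip_force: 60.4
```

```bash
python3 cyc.py 4 4 mpc scene
```

```text
[[19.5    0.019 -0.022 -0.003  0.007 16.971]
 [19.55   0.019 -0.021 -0.002  0.001 17.034]
 [19.6    0.019 -0.021 -0.002  0.    16.999]
 [19.65   0.018 -0.02  -0.002 -0.    16.981]]
t 19.7 a,v,d [-0.001  0.015 -0.003] q -0.019695257433533633 f 0.018490305782074244 sd [0.002 0.01  0.014] lamp [ 562.933 -213.188  130.018] yaw 0.31237115275642 pitch -1.1884147575978114e-05 grip 60.387582778930664
pred [[ 0.006  0.003 -0.012]
 [ 0.001 -0.002  0.001]
 [ 0.    -0.     0.   ]]
[[[0, 0, 0], [-0.0035, -0.0011, 0], 15], [[0, 0, 0], [-0.0067, -0.0021, 0], 15], [[0, 0, 0], [-0.0085, -0.0027, 0], 15], [[0, 0, 0], [-0.0092, -0.003, 0], 15]]
```

send_rows(increments=[[[0,0,0],[-0.0035,-0.0011,0],15],[[0,0,0],[-0.0067,-0.0021,0],15],[[0,0,0],[-0.0085,-0.0027,0],15],[[0,0,0],[-0.0092,-0.003,0],15]])

```text
clock: 20.2
eef_pos: [515.8, -229.7, 200.3]
tool_rot: [-0.489, 3.101, -0.019]
force: [0.1, 0.9, -9.7]
finger_gap: 23.6
grip_force: 60.4
```

```bash
sed -i 's/LAG=.03/LAG=.0/' cyc.py; sed -i 's/6\*a-3.5\*(a-f)-.35/6*a-3.65*(a-f)-.36/;s/\[2.5,-.35,1\]/[2.35,-.36,1]/' ctl.py; python3 cyc.py 4 5 mpc scene
```

```text
[[20.2   -0.012  0.018  0.005 -0.001 16.938]
 [20.25  -0.012  0.018  0.006  0.    16.94 ]
 [20.3   -0.012  0.018  0.005  0.    16.976]
 [20.35  -0.012  0.018  0.006  0.001 16.951]]
t 20.4 a,v,d [ 0.005 -0.005 -0.003] q 0.017212427748196396 f -0.011882426761136052 sd [0.002 0.01  0.014] lamp [ 563.586 -215.27   130.01 ] yaw 0.3123581918069999 pitch -1.692189224881328e-05 grip 60.35286068916321
pred [[ 0.001 -0.004  0.002]
 [-0.    -0.     0.001]
 [ 0.    -0.     0.   ]]
[[[0, 0, 0], [0.0011, 0.0004, 0], 15], [[0, 0, 0], [0.0023, 0.0007, 0], 15], [[0, 0, 0], [0.0032, 0.001, 0], 15], [[0, 0, 0], [0.0038, 0.0012, 0], 15], [[0, 0, 0], [0.0041, 0.0013, 0], 15]]
```

send_rows(increments=[[[0,0,0],[0.0011,0.0004,0],15],[[0,0,0],[0.0023,0.0007,0],15],[[0,0,0],[0.0032,0.001,0],15],[[0,0,0],[0.0038,0.0012,0],15],[[0,0,0],[0.0041,0.0013,0],15]])

```text
clock: 21.02
eef_pos: [515.8, -229.8, 200.2]
tool_rot: [0.489, -3.103, -0.002]
force: [-0.2, 0.3, -8.8]
finger_gap: 23.4
grip_force: 60.4
```

```bash
python3 cyc.py 4 6 mpc scene
```

```text
[[21.025  0.002 -0.     0.001  0.    17.018]
 [21.075  0.002 -0.     0.001 -0.    16.995]
 [21.125  0.002 -0.     0.001  0.    17.013]
 [21.175  0.001 -0.     0.001 -0.    16.99 ]]
t 21.225 a,v,d [ 0.001 -0.001 -0.002] q -0.0004959920047342935 f 0.001653247524425059 sd [0.002 0.01  0.014] lamp [ 563.37  -214.303  130.055] yaw 0.3123964583246994 pitch -0.000248166678861973 grip 60.35307168960571
pred [[ 0.001 -0.001 -0.   ]
 [ 0.    -0.     0.001]
 [ 0.    -0.     0.   ]]
[[[0, 0, 0], [-0.0002, -0.0001, 0], 15], [[0, 0, 0], [-0.0004, -0.0001, 0], 15], [[0, 0, 0], [-0.0005, -0.0002, 0], 15], [[0, 0, 0], [-0.0005, -0.0002, 0], 15], [[0, 0, 0], [-0.0005, -0.0002, 0], 15], [[0, 0, 0], [-0.0005, -0.0002, 0], 15]]
```

send_rows(increments=[[[0,0,0],[-0.0002,-0.0001,0],15],[[0,0,0],[-0.0004,-0.0001,0],15],[[0,0,0],[-0.0005,-0.0002,0],15],[[0,0,0],[-0.0005,-0.0002,0],15],[[0,0,0],[-0.0005,-0.0002,0],15],[[0,0,0],[-0.0005,-0.0002,0],15]])

```text
clock: 21.98
eef_pos: [515.8, -229.8, 200.2]
tool_rot: [-0.489, 3.103, -0.0]
force: [0.5, -0.7, -9.0]
finger_gap: 23.2
grip_force: 60.4
```

```bash
python3 - <<'E'
s=open("ctl.py").read()
s=s.replace("v=w-.056*df;","v=w-.056*df+.6*ay;").replace("(v-df)+.6*ay+d","(v-df)+d")
a=s.index("def profile");b=s.index("def run")
s=s[:a]+'''def frac(S,i):
    u=np.clip(i/S["NP"],0,1); return 10*u**3-15*u**4+6*u**5
def ay(S,t):   # pivot speed along lamp y, from y knots
    yk=S.get("yk") or [(0,0.)]; tk,y=zip(*yk); return (np.interp(t+.004,tk,y)-np.interp(t-.004,tk,y))/.008
'''+s[b:]
open("ctl.py","w").write(s)
c=open("cyc.py").read()
c=c.replace("# plan\n",'''# plan
yold=S.get("yk"); pi=S.get("pi",0); go="carry" in sys.argv
if go: S["yk"]=[(t-1,0.),(t,0.)]+[(t+(i+1)*DT,(frac(S,pi+i+1)-frac(S,pi))*S["Dy"]) for i in range(28)]
else: S["yk"]=None
''').replace("g0=profile(S,t)[0]; ","").replace('sx=[round((profile(S,t+(i+1)*DT)[0]-g0)*S["D"][j]/.75,4) if S.get("tc") else 0 for j in range(3)]','sx=[round((frac(S,pi+i+1)-frac(S,pi))*S["D"][j]/.75,4) if go else 0 for j in range(3)]')
c=c.replace("S.update(t=t","\nif go: S['yk']=S['yk'][:nr+2]; S['pi']=pi+nr; print('pi',S['pi'])\nS.update(t=t")
open("cyc.py","w").write(c)
import json
S=json.load(open("S.json"));S.update(NP=72,D=[.0128,.5062,0],Dy=.478,pi=0,yk=None);json.dump(S,open("S.json","w"))
E
python3 cyc.py 4 8 mpc scene carry
```

```text
[[21.975 -0.     0.001  0.    -0.    16.973]
 [22.025 -0.     0.001  0.     0.    16.935]
 [22.075 -0.     0.     0.     0.    16.945]
 [22.125 -0.     0.     0.    -0.    16.914]]
t 22.175 a,v,d [ 0.    -0.002 -0.003] q 0.00011538868881408059 f 2.5555383810209765e-06 sd [0.002 0.01  0.014] lamp [ 563.384 -214.43   130.036] yaw 0.3123519511888228 pitch -0.00030965728586644035 grip 60.35270690917969
pred [[-0.005 -0.017 -0.003]
 [-0.015 -0.04   0.001]
 [ 0.001 -0.001  0.005]]
[[[0.0, 0.0, 0.0], [-0.0004, -0.0001, 0], 15], [[0.0, 0.0001, 0.0], [-0.0008, -0.0002, 0], 15], [[0.0, 0.0005, 0.0], [-0.0009, -0.0003, 0], 15], [[0.0, 0.0011, 0.0], [-0.001, -0.0003, 0], 15], [[0.0001, 0.002, 0.0], [-0.001, -0.0003, 0], 15], [[0.0001, 0.0034, 0.0], [-0.001, -0.0003, 0], 15], [[0.0001, 0.0053, 0.0], [-0.001, -0.0003, 0], 15], [[0.0002, 0.0078, 0.0], [-0.0009, -0.0003, 0], 15]]
pi 8
```

```bash
python3 - <<'E'
c=open("cyc.py").read()
c=c.replace("o.append(np.r_[y[:2],kk[i+1][1]])","o.append(np.r_[y[0],y[1]+.6*ay(S,t+(i+1)*DT),kk[i+1][1]])");open("cyc.py","w").write(c)
import json
S=json.load(open("S.json"));S.update(pi=0,yk=None,knots=S["knots"][:2]);json.dump(S,open("S.json","w"))
E
python3 cyc.py 0 8 mpc scene carry
```

```text
[]
t 22.175 a,v,d [ 0.    -0.002 -0.003] q 0.00011538868881408059 f 2.5555383810209765e-06 sd [0.002 0.01  0.014] lamp [ 563.367 -214.421  130.026] yaw 0.3124309378255562 pitch -0.00027758589836710445 grip 60.35349369049072
pred [[-0.001 -0.002 -0.003]
 [-0.004 -0.005 -0.005]
 [ 0.001 -0.001  0.003]]
[[[0.0, 0.0, 0.0], [-0.0, -0.0, 0], 15], [[0.0, 0.0001, 0.0], [-0.0001, -0.0, 0], 15], [[0.0, 0.0005, 0.0], [-0.0002, -0.0001, 0], 15], [[0.0, 0.0011, 0.0], [-0.0004, -0.0001, 0], 15], [[0.0001, 0.002, 0.0], [-0.0005, -0.0002, 0], 15], [[0.0001, 0.0034, 0.0], [-0.0007, -0.0002, 0], 15], [[0.0001, 0.0053, 0.0], [-0.0008, -0.0003, 0], 15], [[0.0002, 0.0078, 0.0], [-0.001, -0.0003, 0], 15]]
pi 8
```

send_rows(increments=[[[0.0,0.0,0.0],[0,0,0],15],[[0.0,0.0001,0.0],[-0.0001,0,0],15],[[0.0,0.0005,0.0],[-0.0002,-0.0001,0],15],[[0.0,0.0011,0.0],[-0.0004,-0.0001,0],15],[[0.0001,0.002,0.0],[-0.0005,-0.0002,0],15],[[0.0001,0.0034,0.0],[-0.0007,-0.0002,0],15],[[0.0001,0.0053,0.0],[-0.0008,-0.0003,0],15],[[0.0002,0.0078,0.0],[-0.001,-0.0003,0],15]])

```text
clock: 23.18
eef_pos: [515.9, -223.8, 200.2]
tool_rot: [-0.489, 3.103, -0.005]
force: [-0.0, 0.8, -8.4]
finger_gap: 23.4
grip_force: 60.4
```

```bash
python3 cyc.py 2 8 mpc scene carry
```

```text
[[23.175 -0.003 -0.    -0.004 -0.002 16.886]
 [23.225 -0.003 -0.001 -0.005 -0.    16.988]]
t 23.275 a,v,d [-0.005 -0.017 -0.004] q -0.0020209742522893544 f -0.003298828433707055 sd [0.002 0.011 0.015] lamp [ 563.6   -208.341  130.051] yaw 0.3126724426112327 pitch -0.000265758478950191 grip 60.343097448349
pred [[-0.005  0.004 -0.001]
 [-0.005 -0.005 -0.004]
 [ 0.001 -0.001  0.003]]
[[[0.0001, 0.0031, 0.0], [0.0015, 0.0005, 0], 15], [[0.0002, 0.0067, 0.0], [0.0026, 0.0008, 0], 15], [[0.0003, 0.0111, 0.0], [0.003, 0.001, 0], 15], [[0.0004, 0.0162, 0.0], [0.0028, 0.0009, 0], 15], [[0.0006, 0.022, 0.0], [0.0024, 0.0008, 0], 15], [[0.0007, 0.0285, 0.0], [0.0018, 0.0006, 0], 15], [[0.0009, 0.0358, 0.0], [0.0012, 0.0004, 0], 15], [[0.0011, 0.0438, 0.0], [0.0007, 0.0002, 0], 15]]
pi 16
```

send_rows(increments=[[[0.0001,0.0031,0.0],[0.0015,0.0005,0],15],[[0.0002,0.0067,0.0],[0.0026,0.0008,0],15],[[0.0003,0.0111,0.0],[0.003,0.001,0],15],[[0.0004,0.0162,0.0],[0.0028,0.0009,0],15],[[0.0006,0.022,0.0],[0.0024,0.0008,0],15],[[0.0007,0.0285,0.0],[0.0018,0.0006,0],15],[[0.0009,0.0358,0.0],[0.0012,0.0004,0],15],[[0.0011,0.0438,0.0],[0.0007,0.0002,0],15]])

```text
clock: 24.28
eef_pos: [516.7, -190.6, 200.2]
tool_rot: [-0.489, 3.103, -0.002]
force: [-0.5, -0.2, -9.4]
finger_gap: 23.4
grip_force: 60.3
```

```bash
python3 cyc.py 2 8 mpc scene carry
```

```text
[[24.275 -0.001  0.003  0.002  0.007 17.684]
 [24.325 -0.001 -0.001 -0.002 -0.003 17.885]]
t 24.375 a,v,d [-0.002 -0.016 -0.002] q -0.000569671908829128 f -0.0009878596532454016 sd [0.002 0.011 0.015] lamp [ 564.507 -174.304  130.165] yaw 0.31345847362161716 pitch -0.0006899615923623922 grip 60.39988875389099
pred [[ 0.001 -0.004 -0.007]
 [-0.004 -0.007 -0.001]
 [ 0.001 -0.001  0.003]]
[[[0.0002, 0.0088, 0.0], [-0.0015, -0.0005, 0], 15], [[0.0005, 0.0183, 0.0], [-0.0027, -0.0009, 0], 15], [[0.0007, 0.0285, 0.0], [-0.0033, -0.0011, 0], 15], [[0.001, 0.0395, 0.0], [-0.0034, -0.0011, 0], 15], [[0.0013, 0.0512, 0.0], [-0.0031, -0.001, 0], 15], [[0.0016, 0.0635, 0.0], [-0.0027, -0.0009, 0], 15], [[0.0019, 0.0765, 0.0], [-0.0023, -0.0007, 0], 15], [[0.0023, 0.0901, 0.0], [-0.0019, -0.0006, 0], 15]]
pi 24
```

send_rows(increments=[[[0.0002,0.0088,0.0],[-0.0015,-0.0005,0],15],[[0.0005,0.0183,0.0],[-0.0027,-0.0009,0],15],[[0.0007,0.0285,0.0],[-0.0033,-0.0011,0],15],[[0.001,0.0395,0.0],[-0.0034,-0.0011,0],15],[[0.0013,0.0512,0.0],[-0.0031,-0.001,0],15],[[0.0016,0.0635,0.0],[-0.0027,-0.0009,0],15],[[0.0019,0.0765,0.0],[-0.0023,-0.0007,0],15],[[0.0023,0.0901,0.0],[-0.0019,-0.0006,0],15]])

```text
clock: 25.38
eef_pos: [518.5, -122.8, 200.2]
tool_rot: [-0.488, 3.102, -0.011]
force: [0.4, -0.0, -8.2]
finger_gap: 23.4
grip_force: 60.3
```

```bash
python3 cyc.py 3 8 mpc scene carry
```

```text
[[25.375 -0.007  0.001 -0.006 -0.007 17.107]
 [25.425 -0.007 -0.003 -0.01  -0.001 16.978]
 [25.475 -0.007 -0.009 -0.016 -0.003 16.899]]
t 25.525 a,v,d [-0.018 -0.073 -0.007] q -0.010455037577026505 f -0.007260489200212746 sd [0.002 0.011 0.015] lamp [ 566.374 -107.181  130.184] yaw 0.31385761694505665 pitch -0.0006882244710368058 grip 60.4313600063324
pred [[-0.015  0.019  0.013]
 [-0.006  0.001  0.002]
 [ 0.001 -0.001  0.003]]
[[[0.0004, 0.0142, 0.0], [0.006, 0.0019, 0], 15], [[0.0007, 0.0289, 0.0], [0.0108, 0.0035, 0], 15], [[0.0011, 0.0441, 0.0], [0.0129, 0.0042, 0], 15], [[0.0015, 0.0598, 0.0], [0.0128, 0.0041, 0], 15], [[0.0019, 0.0758, 0.0], [0.0115, 0.0037, 0], 15], [[0.0023, 0.0923, 0.0], [0.0097, 0.0031, 0], 15], [[0.0028, 0.1091, 0.0], [0.0078, 0.0025, 0], 15], [[0.0032, 0.1261, 0.0], [0.0061, 0.002, 0], 15]]
pi 32
```

send_rows(increments=[[[0.0004,0.0142,0.0],[0.006,0.0019,0],15],[[0.0007,0.0289,0.0],[0.0108,0.0035,0],15],[[0.0011,0.0441,0.0],[0.0129,0.0042,0],15],[[0.0015,0.0598,0.0],[0.0128,0.0041,0],15],[[0.0019,0.0758,0.0],[0.0115,0.0037,0],15],[[0.0023,0.0923,0.0],[0.0097,0.0031,0],15],[[0.0028,0.1091,0.0],[0.0078,0.0025,0],15],[[0.0032,0.1261,0.0],[0.0061,0.002,0],15]])

```text
clock: 26.52
eef_pos: [520.9, -27.9, 200.3]
tool_rot: [0.489, -3.102, -0.019]
force: [-0.2, 1.0, -9.5]
finger_gap: 23.1
grip_force: 60.4
```

```bash
python3 cyc.py 2 8 mpc scene carry
```

```text
[[26.525  0.012 -0.012  0.     0.015 18.104]
 [26.575  0.013 -0.017 -0.004 -0.004 17.863]]
t 26.625 a,v,d [-0.003 -0.013 -0.001] q -0.016128505584157418 f 0.012877953029524518 sd [0.002 0.011 0.015] lamp [568.227  -9.568 130.311] yaw 0.31458020497707384 pitch -0.000981042147715516 grip 60.500001311302185
pred [[ 0.009 -0.011 -0.01 ]
 [-0.    -0.007  0.005]
 [ 0.    -0.001  0.002]]
[[[0.0004, 0.0172, 0.0], [-0.0055, -0.0018, 0], 15], [[0.0009, 0.0346, 0.0], [-0.01, -0.0032, 0], 15], [[0.0013, 0.0522, 0.0], [-0.0122, -0.0039, 0], 15], [[0.0018, 0.0697, 0.0], [-0.0125, -0.004, 0], 15], [[0.0022, 0.0873, 0.0], [-0.0116, -0.0037, 0], 15], [[0.0027, 0.1048, 0.0], [-0.0101, -0.0033, 0], 15], [[0.0031, 0.1222, 0.0], [-0.0085, -0.0028, 0], 15], [[0.0035, 0.1395, 0.0], [-0.0071, -0.0023, 0], 15]]
pi 40
```

send_rows(increments=[[[0.0004,0.0172,0.0],[-0.0055,-0.0018,0],15],[[0.0009,0.0346,0.0],[-0.01,-0.0032,0],15],[[0.0013,0.0522,0.0],[-0.0122,-0.0039,0],15],[[0.0018,0.0697,0.0],[-0.0125,-0.004,0],15],[[0.0022,0.0873,0.0],[-0.0116,-0.0037,0],15],[[0.0027,0.1048,0.0],[-0.0101,-0.0033,0],15],[[0.0031,0.1222,0.0],[-0.0085,-0.0028,0],15],[[0.0035,0.1395,0.0],[-0.0071,-0.0023,0],15]])

```text
clock: 27.62
eef_pos: [523.5, 76.5, 200.2]
tool_rot: [-0.488, 3.102, -0.016]
force: [0.1, 0.6, -9.2]
finger_gap: 23.6
grip_force: 60.7
```

```bash
python3 cyc.py 3 8 mpc scene carry
```

```text
[[27.625 -0.01   0.013  0.003 -0.006 17.792]
 [27.675 -0.009  0.011  0.002  0.004 17.586]
 [27.725 -0.01   0.006 -0.004 -0.001 17.47 ]]
t 27.775 a,v,d [-0.007 -0.079 -0.003] q 0.0033196706580568515 f -0.010561873172300824 sd [0.002 0.011 0.015] lamp [571.279  92.14  130.121] yaw 0.3139565657080984 pitch -0.0006268731960248524 grip 60.82937479019165
pred [[-0.009  0.013  0.014]
 [-0.002  0.003  0.005]
 [ 0.    -0.     0.001]]
[[[0.0004, 0.017, 0.0], [0.005, 0.0016, 0], 15], [[0.0009, 0.0338, 0.0], [0.0092, 0.003, 0], 15], [[0.0013, 0.0502, 0.0], [0.0113, 0.0036, 0], 15], [[0.0017, 0.0663, 0.0], [0.0117, 0.0038, 0], 15], [[0.0021, 0.082, 0.0], [0.0111, 0.0036, 0], 15], [[0.0025, 0.0972, 0.0], [0.0099, 0.0032, 0], 15], [[0.0028, 0.1119, 0.0], [0.0087, 0.0028, 0], 15], [[0.0032, 0.1261, 0.0], [0.0075, 0.0024, 0], 15]]
pi 48
```

send_rows(increments=[[[0.0004,0.017,0.0],[0.005,0.0016,0],15],[[0.0009,0.0338,0.0],[0.0092,0.003,0],15],[[0.0013,0.0502,0.0],[0.0113,0.0036,0],15],[[0.0017,0.0663,0.0],[0.0117,0.0038,0],15],[[0.0021,0.082,0.0],[0.0111,0.0036,0],15],[[0.0025,0.0972,0.0],[0.0099,0.0032,0],15],[[0.0028,0.1119,0.0],[0.0087,0.0028,0],15],[[0.0032,0.1261,0.0],[0.0075,0.0024,0],15]])

```text
clock: 28.78
eef_pos: [525.9, 171.0, 200.2]
tool_rot: [0.489, -3.101, -0.021]
force: [0.8, -0.3, -9.6]
finger_gap: 23.6
grip_force: 60.8
```

```bash
python3 cyc.py 2 8 mpc scene carry
```

```text
[[28.775  0.014 -0.055 -0.041 -0.032 17.752]
 [28.825  0.015 -0.059 -0.044  0.001 17.105]]
t 28.875 a,v,d [-0.049 -0.091 -0.017] q -0.06333841820784948 f 0.014198506618359743 sd [0.002 0.011 0.015] lamp [572.956 189.156 130.182] yaw 0.31401444443575643 pitch -0.0007605623122176944 grip 60.83560109138489
pred [[-0.032  0.047  0.037]
 [-0.005  0.012  0.007]
 [ 0.    -0.     0.001]]
[[[0.0003, 0.0136, 0.0], [0.0119, 0.0038, 0], 15], [[0.0007, 0.0266, 0.0], [0.0208, 0.0067, 0], 15], [[0.001, 0.0389, 0.0], [0.0242, 0.0078, 0], 15], [[0.0013, 0.0506, 0.0], [0.0232, 0.0075, 0], 15], [[0.0016, 0.0615, 0.0], [0.0197, 0.0064, 0], 15], [[0.0018, 0.0718, 0.0], [0.0152, 0.0049, 0], 15], [[0.0021, 0.0813, 0.0], [0.0108, 0.0035, 0], 15], [[0.0023, 0.0901, 0.0], [0.0069, 0.0022, 0], 15]]
pi 56
```

send_rows(increments=[[[0.0003,0.0136,0.0],[0.0119,0.0038,0],15],[[0.0007,0.0266,0.0],[0.0208,0.0067,0],15],[[0.001,0.0389,0.0],[0.0242,0.0078,0],15],[[0.0013,0.0506,0.0],[0.0232,0.0075,0],15],[[0.0016,0.0615,0.0],[0.0197,0.0064,0],15]])

```text
clock: 29.5
eef_pos: [527.0, 217.1, 200.2]
tool_rot: [0.487, -3.089, -0.121]
force: [0.3, 0.2, -8.6]
finger_gap: 23.2
grip_force: 60.8
```

```bash
python3 - <<'E'
import json;S=json.load(open("S.json"));S["knots"]=S["knots"][:7];S["yk"]=S["yk"][:7];S["pi"]-=3;json.dump(S,open("S.json","w"))
E
python3 cyc.py 3 6 mpc scene carry
```

```text
[[29.5    0.078 -0.142 -0.063 -0.01  15.145]
 [29.55   0.079 -0.127 -0.048  0.015 15.149]
 [29.6    0.079 -0.127 -0.048  0.007 15.005]]
t 29.65 a,v,d [-0.05   0.032 -0.014] q -0.12950486718679854 f 0.07923577086849483 sd [0.002 0.01  0.014] lamp [572.556 238.772 130.437] yaw 0.3143940769778783 pitch -0.0005303192479280457 grip 60.82479000091553
pred [[-0.006  0.025 -0.001]
 [-0.    -0.001  0.006]
 [ 0.    -0.     0.   ]]
[[[0.0003, 0.0103, 0.0], [-0.0068, -0.0022, 0], 15], [[0.0005, 0.0198, 0.0], [-0.0136, -0.0044, 0], 15], [[0.0007, 0.0285, 0.0], [-0.0188, -0.0061, 0], 15], [[0.0009, 0.0366, 0.0], [-0.022, -0.0071, 0], 15], [[0.0011, 0.0438, 0.0], [-0.0237, -0.0077, 0], 15], [[0.0013, 0.0504, 0.0], [-0.0244, -0.0079, 0], 15]]
pi 59
```

send_rows(increments=[[[0.0003,0.0103,0.0],[-0.0068,-0.0022,0],15],[[0.0005,0.0198,0.0],[-0.0136,-0.0044,0],15],[[0.0007,0.0285,0.0],[-0.0188,-0.0061,0],15],[[0.0009,0.0366,0.0],[-0.022,-0.0071,0],15],[[0.0011,0.0438,0.0],[-0.0237,-0.0077,0],15],[[0.0013,0.0504,0.0],[-0.0244,-0.0079,0],15]])

```text
clock: 30.4
eef_pos: [528.1, 254.5, 200.2]
tool_rot: [-0.489, 3.103, -0.002]
force: [0.5, -0.6, -9.3]
finger_gap: 23.7
grip_force: 60.8
```

```bash
sed -i 's/sg=.003/sg=.005/' cyc.py; python3 cyc.py 4 6 mpc both carry
```

```text
[[30.4   -0.002 -0.028 -0.03  -0.023 16.547]
 [30.45  -0.001 -0.038 -0.039 -0.01  13.021]
 [30.5   -0.001 -0.03  -0.031  0.005 16.56 ]
 [30.55  -0.001 -0.042 -0.044 -0.006 12.872]]
t 30.6 a,v,d [-0.043 -0.065 -0.031] q -0.04124759667633116 f -0.001317998050454225 sd [0.003 0.011 0.014] lamp [575.673 269.568 129.979] yaw 0.31249271753032415 pitch -0.00014433625352540288 grip 60.844759941101074
pred [[-0.045  0.044  0.068]
 [-0.006  0.011  0.007]
 [ 0.    -0.     0.001]]
[[[0.0001, 0.0058, 0.0], [0.0134, 0.0043, 0], 15], [[0.0003, 0.0109, 0.0], [0.0238, 0.0077, 0], 15], [[0.0004, 0.0152, 0.0], [0.0284, 0.0092, 0], 15], [[0.0005, 0.0189, 0.0], [0.0282, 0.0091, 0], 15], [[0.0006, 0.022, 0.0], [0.0251, 0.0081, 0], 15], [[0.0006, 0.0244, 0.0], [0.0209, 0.0067, 0], 15]]
pi 65
```

send_rows(increments=[[[0.0001,0.0058,0.0],[0.0134,0.0043,0],15],[[0.0003,0.0109,0.0],[0.0238,0.0077,0],15],[[0.0004,0.0152,0.0],[0.0284,0.0092,0],15],[[0.0005,0.0189,0.0],[0.0282,0.0091,0],15],[[0.0006,0.022,0.0],[0.0251,0.0081,0],15],[[0.0006,0.0244,0.0],[0.0209,0.0067,0],15]])

```text
clock: 31.35
eef_pos: [528.4, 272.9, 200.3]
tool_rot: [0.488, -3.092, -0.103]
force: [-0.5, 0.6, -9.0]
finger_gap: 23.4
grip_force: 60.8
```

```bash
python3 cyc.py 3 6 mpc scene carry; python3 - <<'E'
from ctl import *
s=r.state();T=lampT(s);a=cams.capture("scene");b=cams.capture("side")
np.savez("f1.npz",T=T,a=a,b=b)
A=a[100:300,280:440,::-1].copy();B=b[120:320,280:440,::-1].copy()
cv2.imwrite("pics/f1.png",np.hstack([cv2.resize(x,None,fx=2.4,fy=2.4,interpolation=cv2.INTER_CUBIC) for x in (A,B)]))
E
```

```text
[[31.35   0.066 -0.071 -0.004  0.04  16.897]
 [31.4    0.066 -0.066 -0.     0.002 16.984]
 [31.45   0.067 -0.062  0.005 -0.    16.952]]
t 31.5 a,v,d [ 0.011  0.135 -0.01 ] q -0.05649229273385833 f 0.06768092696618655 sd [0.003 0.012 0.015] lamp [574.296 293.263 130.317] yaw 0.31371847737483166 pitch -0.0005294775901804431 grip 60.84187030792236
pred [[ 0.056 -0.04  -0.082]
 [ 0.007 -0.018  0.005]
 [ 0.    -0.     0.   ]]
[[[0.0, 0.0019, 0.0], [-0.0231, -0.0075, 0], 15], [[0.0001, 0.0033, 0.0], [-0.0423, -0.0137, 0], 15], [[0.0001, 0.0043, 0.0], [-0.052, -0.0168, 0], 15], [[0.0001, 0.0049, 0.0], [-0.0539, -0.0174, 0], 15], [[0.0001, 0.0052, 0.0], [-0.0509, -0.0164, 0], 15], [[0.0001, 0.0053, 0.0], [-0.0455, -0.0147, 0], 15]]
pi 71
```

```bash
python3 - <<'E'
import json;S=json.load(open("S.json"));S["knots"]=S["knots"][:2];S["yk"]=None;S["pi"]=65;json.dump(S,open("S.json","w"))
E
python3 cyc.py 1 4 mpc scene carry
```

```text
[[31.6    0.067 -0.045  0.022 -0.004 16.981]]
t 31.65 a,v,d [ 0.032  0.165 -0.012] q -0.035623553844478725 f 0.06768092696618655 sd [0.004 0.012 0.015] lamp [574.625 292.378 130.18 ] yaw 0.3125389660078574 pitch -0.0003201531994280523 grip 60.84071159362793
pred [[ 0.093 -0.002 -0.155]
 [ 0.01  -0.026  0.007]
 [ 0.    -0.     0.001]]
[[[0.0, 0.0019, 0.0], [-0.0273, -0.0088, 0], 15], [[0.0001, 0.0033, 0.0], [-0.0522, -0.0168, 0], 15], [[0.0001, 0.0043, 0.0], [-0.0651, -0.021, 0], 15], [[0.0001, 0.0049, 0.0], [-0.0675, -0.0218, 0], 15]]
pi 69
```

View pics/f1.png

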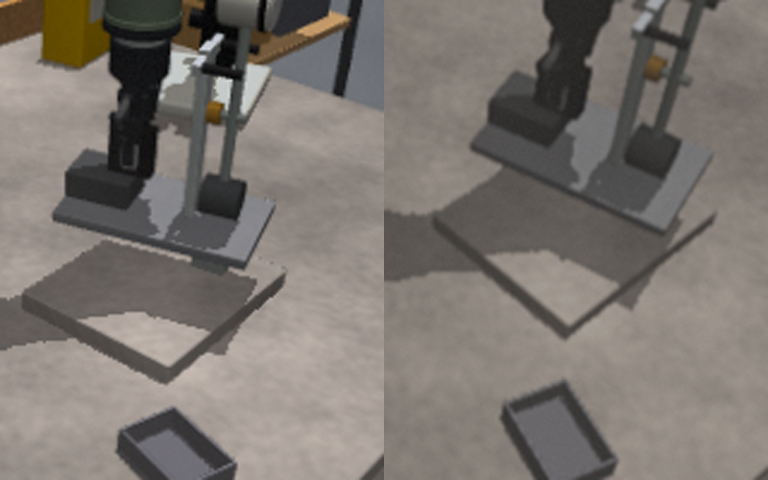

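The picture shows the lamp over the slab, foot well above it and the mast up. Continuing the stabilisation.

send_rows(increments=[[[0.0,0.0019,0.0],[-0.0273,-0.0088,0],15],[[0.0001,0.0033,0.0],[-0.0522,-0.0168,0],15],[[0.0001,0.0043,0.0],[-0.0651,-0.021,0],15],[[0.0001,0.0049,0.0],[-0.0675,-0.0218,0],15]])

```text
clock: 32.15
eef_pos: [528.4, 276.6, 200.1]
tool_rot: [-0.485, 3.07, -0.238]
force: [-0.1, 0.2, -8.2]
finger_gap: 23.3
grip_force: 61.4
```

```bash
sed -i 's/sg=.005/sg=.003/' cyc.py; python3 cyc.py 4 4 mpc scene
```

```text
[[32.15  -0.155  0.25   0.095  0.001 17.867]
 [32.2   -0.155  0.251  0.096  0.002 17.902]
 [32.25  -0.155  0.25   0.095  0.002 17.923]
 [32.3   -0.155  0.247  0.092 -0.    17.858]]
t 32.35 a,v,d [ 0.089 -0.067 -0.009] q 0.24439682312807437 f -0.15516249114975858 sd [0.002 0.01  0.014] lamp [579.766 280.71  130.747] yaw 0.31155337345012896 pitch -0.0001922909522995911 grip 61.353886127471924
pred [[ 0.039 -0.076 -0.019]
 [ 0.001 -0.003  0.004]
 [ 0.    -0.     0.   ]]
[[[0, 0, 0], [0.0114, 0.0037, 0], 15], [[0, 0, 0], [0.0238, 0.0077, 0], 15], [[0, 0, 0], [0.034, 0.011, 0], 15], [[0, 0, 0], [0.0413, 0.0133, 0], 15]]
```

send_rows(increments=[[[0,0,0],[0.0114,0.0037,0],15],[[0,0,0],[0.0238,0.0077,0],15],[[0,0,0],[0.034,0.011,0],15],[[0,0,0],[0.0413,0.0133,0],15]])

```text
clock: 32.85
eef_pos: [528.9, 275.6, 200.2]
tool_rot: [-0.487, 3.1, -0.027]
force: [0.4, 0.3, -9.4]
finger_gap: 23.4
grip_force: 61.4
```

```bash
python3 cyc.py 4 5 mpc scene
```

```text
[[32.85  -0.017  0.05   0.033 -0.006 17.031]
 [32.9   -0.017  0.046  0.029  0.    17.068]
 [32.95  -0.018  0.044  0.025  0.    17.045]
 [33.    -0.019  0.041  0.022  0.001 16.977]]
t 33.05 a,v,d [ 0.017 -0.085 -0.014] q 0.03568620220779688 f -0.018815333102521037 sd [0.002 0.01  0.014] lamp [576.746 289.883 129.992] yaw 0.3118265526932547 pitch -0.00031776051614698046 grip 61.34675145149231
pred [[-0.014 -0.005  0.04 ]
 [-0.002  0.004  0.003]
 [ 0.    -0.     0.   ]]
[[[0, 0, 0], [0.0081, 0.0026, 0], 15], [[0, 0, 0], [0.0148, 0.0048, 0], 15], [[0, 0, 0], [0.0183, 0.0059, 0], 15], [[0, 0, 0], [0.019, 0.0061, 0], 15], [[0, 0, 0], [0.0179, 0.0058, 0], 15]]
```

send_rows(increments=[[[0,0,0],[0.0081,0.0026,0],15],[[0,0,0],[0.0148,0.0048,0],15],[[0,0,0],[0.0183,0.0059,0],15],[[0,0,0],[0.019,0.0061,0],15],[[0,0,0],[0.0179,0.0058,0],15]])

```text
clock: 33.67
eef_pos: [528.6, 276.1, 200.2]
tool_rot: [0.488, -3.097, -0.062]
force: [-0.5, 1.1, -9.7]
finger_gap: 23.2
grip_force: 61.4
```

```bash
python3 cyc.py 4 5 mpc scene
```

```text
[[33.675  0.04  -0.046 -0.007  0.008 16.832]
 [33.725  0.04  -0.046 -0.006  0.001 16.786]
 [33.775  0.04  -0.046 -0.006 -0.001 16.703]
 [33.825  0.04  -0.046 -0.006 -0.001 16.788]]
t 33.875 a,v,d [-0.003  0.032 -0.009] q -0.04369779128657906 f 0.04027943999785552 sd [0.002 0.01  0.014] lamp [575.208 294.453 130.135] yaw 0.31277107191952735 pitch -0.0004144175127726614 grip 61.369407176971436
pred [[ 0.013  0.    -0.022]
 [ 0.002 -0.005  0.003]
 [ 0.    -0.     0.   ]]
[[[0, 0, 0], [-0.0072, -0.0023, 0], 15], [[0, 0, 0], [-0.0136, -0.0044, 0], 15], [[0, 0, 0], [-0.0174, -0.0056, 0], 15], [[0, 0, 0], [-0.0188, -0.0061, 0], 15], [[0, 0, 0], [-0.0188, -0.0061, 0], 15]]
```

send_rows(increments=[[[0,0,0],[-0.0072,-0.0023,0],15],[[0,0,0],[-0.0136,-0.0044,0],15],[[0,0,0],[-0.0174,-0.0056,0],15],[[0,0,0],[-0.0188,-0.0061,0],15],[[0,0,0],[-0.0188,-0.0061,0],15]])

```text
clock: 34.5
eef_pos: [528.6, 276.2, 200.2]
tool_rot: [-0.488, 3.099, -0.034]
force: [0.7, -0.7, -9.1]
finger_gap: 23.3
grip_force: 61.4
```

```bash
python3 cyc.py 4 5 mpc scene
```

```text
[[34.5   -0.022  0.033  0.011 -0.002 17.024]
 [34.55  -0.022  0.034  0.012  0.001 17.015]
 [34.6   -0.022  0.033  0.011  0.    16.992]
 [34.65  -0.022  0.032  0.01  -0.001 16.987]]
t 34.7 a,v,d [ 0.01  -0.015 -0.01 ] q 0.0314514260575571 f -0.021786578677400303 sd [0.002 0.01  0.014] lamp [576.772 289.92  130.056] yaw 0.3121042550223849 pitch -0.0004993929580652686 grip 61.3533890247345
pred [[-0.    -0.006  0.008]
 [-0.001  0.     0.003]
 [ 0.    -0.     0.   ]]
[[[0, 0, 0], [0.0029, 0.0009, 0], 15], [[0, 0, 0], [0.0057, 0.0019, 0], 15], [[0, 0, 0], [0.0077, 0.0025, 0], 15], [[0, 0, 0], [0.0087, 0.0028, 0], 15], [[0, 0, 0], [0.0091, 0.0029, 0], 15]]
```

Converging. The six-second hold starts now (t about 34).

send_rows(increments=[[[0,0,0],[0.0029,0.0009,0],15],[[0,0,0],[0.0057,0.0019,0],15],[[0,0,0],[0.0077,0.0025,0],15],[[0,0,0],[0.0087,0.0028,0],15],[[0,0,0],[0.0091,0.0029,0],15]])

```text
clock: 35.33
eef_pos: [528.6, 276.1, 200.2]
tool_rot: [0.489, -3.103, -0.013]
force: [-0.6, 0.3, -9.3]
finger_gap: 23.4
grip_force: 61.4
```

```bash
python3 cyc.py 4 6 mpc scene
```

```text
[[35.325  0.008 -0.017 -0.009 -0.009 16.821]
 [35.375  0.008 -0.018 -0.01  -0.001 16.837]
 [35.425  0.008 -0.019 -0.011  0.001 16.832]
 [35.475  0.008 -0.02  -0.012  0.    16.833]]
t 35.525 a,v,d [-0.013 -0.024 -0.016] q -0.021519004046056153 f 0.008256015468601188 sd [0.002 0.01  0.014] lamp [576.025 292.102 130.044] yaw 0.31246095406081076 pitch -0.000602393427439783 grip 61.355849504470825
pred [[-0.015  0.015  0.024]
 [-0.002  0.003  0.004]
 [ 0.    -0.     0.001]]
[[[0, 0, 0], [0.004, 0.0013, 0], 15], [[0, 0, 0], [0.007, 0.0023, 0], 15], [[0, 0, 0], [0.008, 0.0026, 0], 15], [[0, 0, 0], [0.0076, 0.0024, 0], 15], [[0, 0, 0], [0.0063, 0.002, 0], 15], [[0, 0, 0], [0.0047, 0.0015, 0], 15]]
```

send_rows(increments=[[[0,0,0],[0.004,0.0013,0],15],[[0,0,0],[0.007,0.0023,0],15],[[0,0,0],[0.008,0.0026,0],15],[[0,0,0],[0.0076,0.0024,0],15],[[0,0,0],[0.0063,0.002,0],15],[[0,0,0],[0.0047,0.0015,0],15]])

```text
clock: 36.28
eef_pos: [528.5, 276.3, 200.2]
tool_rot: [0.488, -3.1, -0.036]
force: [0.0, -1.0, -9.4]
finger_gap: 23.2
grip_force: 61.4
```

```bash
sed -i 's/z=q+fm$/z=q+fm-.006/' cyc.py; grep -c "fm-.006" cyc.py; python3 - <<'E'
import json;S=json.load(open("S.json"));S["x"][0]-=.006;S["x"][2]+=.014;json.dump(S,open("S.json","w"))
E
python3 cyc.py 4 5 mpc scene
```

```text
1
[[36.275  0.023 -0.041 -0.024 -0.003 16.801]
 [36.325  0.023 -0.04  -0.023  0.    16.829]
 [36.375  0.023 -0.039 -0.022  0.001 16.806]
 [36.425  0.023 -0.04  -0.022 -0.001 16.731]]
t 36.475 a,v,d [-0.021  0.016 -0.004] q -0.04471029156458667 f 0.023772520137415144 sd [0.002 0.01  0.014] lamp [575.633 293.309 130.105] yaw 0.31265143613318647 pitch -0.0007033356619611615 grip 61.364099979400635
pred [[-0.009  0.015  0.006]
 [-0.001  0.001  0.001]
 [ 0.    -0.     0.   ]]
[[[0, 0, 0], [-0.0008, -0.0003, 0], 15], [[0, 0, 0], [-0.002, -0.0007, 0], 15], [[0, 0, 0], [-0.0033, -0.0011, 0], 15], [[0, 0, 0], [-0.0044, -0.0014, 0], 15], [[0, 0, 0], [-0.0053, -0.0017, 0], 15]]
```

send_rows(increments=[[[0,0,0],[-0.0008,-0.0003,0],15],[[0,0,0],[-0.002,-0.0007,0],15],[[0,0,0],[-0.0033,-0.0011,0],15],[[0,0,0],[-0.0044,-0.0014,0],15],[[0,0,0],[-0.0053,-0.0017,0],15]])

```text
clock: 37.1
eef_pos: [528.6, 276.2, 200.2]
tool_rot: [0.489, -3.103, -0.009]
force: [0.4, -0.3, -9.0]
finger_gap: 23.3
grip_force: 61.4
```

```bash
python3 cyc.py 4 5 mpc scene
```

```text
[[37.1    0.006 -0.013 -0.013 -0.004 16.848]
 [37.15   0.006 -0.012 -0.012 -0.    16.859]
 [37.2    0.006 -0.012 -0.012 -0.    16.835]
 [37.25   0.006 -0.012 -0.012 -0.    16.789]]
t 37.3 a,v,d [-0.012  0.004 -0.007] q -0.01789628392633103 f 0.006275185085348342 sd [0.002 0.01  0.014] lamp [576.071 291.998 130.061] yaw 0.3124830260826296 pitch -0.0006537454997220171 grip 61.36512637138367
pred [[-0.008  0.009  0.009]
 [-0.001  0.001  0.002]
 [ 0.    -0.     0.   ]]
[[[0, 0, 0], [0.001, 0.0003, 0], 15], [[0, 0, 0], [0.0017, 0.0005, 0], 15], [[0, 0, 0], [0.0018, 0.0006, 0], 15], [[0, 0, 0], [0.0015, 0.0005, 0], 15], [[0, 0, 0], [0.0009, 0.0003, 0], 15]]
```

send_rows(increments=[[[0,0,0],[0.001,0.0003,0],15],[[0,0,0],[0.0017,0.0005,0],15],[[0,0,0],[0.0018,0.0006,0],15],[[0,0,0],[0.0015,0.0005,0],15],[[0,0,0],[0.0009,0.0003,0],15]])

```text
clock: 37.92
eef_pos: [528.6, 276.1, 200.2]
tool_rot: [0.489, -3.103, -0.014]
force: [0.1, 1.1, -9.3]
finger_gap: 23.1
grip_force: 61.4
```

```bash
python3 cyc.py 4 6 mpc scene
```

```text
[[37.925  0.009 -0.009 -0.007  0.001 16.927]
 [37.975  0.009 -0.008 -0.005  0.001 16.934]
 [38.025  0.009 -0.008 -0.005 -0.    16.957]
 [38.075  0.009 -0.008 -0.005 -0.    16.907]]
t 38.125 a,v,d [-0.004  0.014 -0.006] q -0.013136933269619719 f 0.00924643066022761 sd [0.002 0.01  0.014] lamp [576.003 292.206 130.037] yaw 0.31247007650358327 pitch -0.0005947370921040244 grip 61.364264488220215
pred [[ 0.002  0.    -0.003]
 [ 0.    -0.001  0.002]
 [ 0.    -0.     0.   ]]
[[[0, 0, 0], [-0.0016, -0.0005, 0], 15], [[0, 0, 0], [-0.003, -0.001, 0], 15], [[0, 0, 0], [-0.0038, -0.0012, 0], 15], [[0, 0, 0], [-0.0041, -0.0013, 0], 15], [[0, 0, 0], [-0.0041, -0.0013, 0], 15], [[0, 0, 0], [-0.0038, -0.0012, 0], 15]]
```

send_rows(increments=[[[0,0,0],[-0.0016,-0.0005,0],15],[[0,0,0],[-0.003,-0.001,0],15],[[0,0,0],[-0.0038,-0.0012,0],15],[[0,0,0],[-0.0041,-0.0013,0],15],[[0,0,0],[-0.0041,-0.0013,0],15],[[0,0,0],[-0.0038,-0.0012,0],15]])

```text
clock: 38.88
eef_pos: [528.6, 276.1, 200.2]
tool_rot: [-0.489, 3.102, -0.005]
force: [0.3, -0.2, -9.6]
finger_gap: 23.2
grip_force: 61.4
```

```bash
python3 cyc.py 4 6 mpc scene
```

```text
[[38.875 -0.004  0.016  0.007  0.005 16.867]
 [38.925 -0.003  0.016  0.007  0.    16.829]
 [38.975 -0.004  0.017  0.008  0.    16.866]
 [39.025 -0.004  0.017  0.007 -0.    16.885]]
t 39.075 a,v,d [ 0.008  0.008 -0.003] q 0.01139163102637178 f -0.0032988284337070774 sd [0.002 0.01  0.014] lamp [576.322 291.257 130.033] yaw 0.3122966854575822 pitch -0.0005102520788258346 grip 61.369367837905884
pred [[ 0.007 -0.008 -0.008]
 [ 0.001 -0.002  0.001]
 [ 0.    -0.     0.   ]]
[[[0, 0, 0], [-0.0016, -0.0005, 0], 15], [[0, 0, 0], [-0.0027, -0.0009, 0], 15], [[0, 0, 0], [-0.003, -0.001, 0], 15], [[0, 0, 0], [-0.0027, -0.0009, 0], 15], [[0, 0, 0], [-0.0021, -0.0007, 0], 15], [[0, 0, 0], [-0.0013, -0.0004, 0], 15]]
```

send_rows(increments=[[[0,0,0],[-0.0016,-0.0005,0],15],[[0,0,0],[-0.0027,-0.0009,0],15],[[0,0,0],[-0.003,-0.001,0],15],[[0,0,0],[-0.0027,-0.0009,0],15],[[0,0,0],[-0.0021,-0.0007,0],15],[[0,0,0],[-0.0013,-0.0004,0],15]])

```text
clock: 39.83
eef_pos: [528.6, 276.2, 200.2]
tool_rot: [-0.488, 3.102, -0.012]
force: [-0.2, 0.4, -8.9]
finger_gap: 23.3
grip_force: 61.4
```

```bash
python3 cyc.py 4 6 mpc scene
```

```text
[[39.825 -0.008  0.019  0.005 -0.002 16.958]
 [39.875 -0.008  0.019  0.005  0.    16.995]
 [39.925 -0.008  0.018  0.004 -0.    16.955]
 [39.975 -0.008  0.019  0.005  0.001 16.973]]
t 40.025 a,v,d [ 0.003 -0.013 -0.004] q 0.011050867146030766 f -0.007590627597421575 sd [0.002 0.01  0.014] lamp [576.407 290.945 130.034] yaw 0.3122715635782238 pitch -0.00043513814364508677 grip 61.36572003364563
pred [[-0.002  0.     0.006]
 [-0.     0.001  0.001]
 [ 0.    -0.     0.   ]]
[[[0, 0, 0], [0.0018, 0.0006, 0], 15], [[0, 0, 0], [0.0033, 0.0011, 0], 15], [[0, 0, 0], [0.0043, 0.0014, 0], 15], [[0, 0, 0], [0.0046, 0.0015, 0], 15], [[0, 0, 0], [0.0045, 0.0015, 0], 15], [[0, 0, 0], [0.0043, 0.0014, 0], 15]]
```

send_rows(increments=[[[0,0,0],[0.0012,0.0004,0],15],[[0,0,0],[0.0021,0.0007,0],15],[[0,0,0],[0.0026,0.0008,0],15],[[0,0,0],[0.0027,0.0009,0],15],[[0,0,0],[0.0026,0.0008,0],15],[[0,0,0],[0.0025,0.0008,0],15]])

```text
clock: 40.78
eef_pos: [528.6, 276.2, 200.2]
tool_rot: [-0.489, 3.103, 0.001]
force: [0.5, 0.7, -8.1]
finger_gap: 23.6
grip_force: 61.4
```

```bash
python3 - <<'E'
import json;S=json.load(open("S.json"))
for k,d in zip(S["knots"][2:],[.0012,.0021,.0026,.0027,.0026,.0025]): k[1]=-.0075906+d*3.3015
json.dump(S,open("S.json","w"))
E
python3 cyc.py 4 6 mpc scene
```

```text
[[40.775  0.    -0.002 -0.008 -0.001 16.813]
 [40.825  0.    -0.003 -0.009  0.    16.863]
 [40.875  0.    -0.004 -0.01  -0.    16.804]
 [40.925  0.    -0.004 -0.01   0.001 16.782]]
t 40.975 a,v,d [-0.011 -0.019 -0.004] q -0.011847994705853675 f 0.0006631500000000004 sd [0.002 0.01  0.014] lamp [576.203 291.607 130.066] yaw 0.31243438310152943 pitch -0.0005415215551844296 grip 61.36507987976074
pred [[-0.013  0.013  0.018]
 [-0.002  0.004  0.   ]
 [ 0.    -0.     0.   ]]
[[[0, 0, 0], [0.0038, 0.0012, 0], 15], [[0, 0, 0], [0.0066, 0.0021, 0], 15], [[0, 0, 0], [0.0078, 0.0025, 0], 15], [[0, 0, 0], [0.0076, 0.0024, 0], 15], [[0, 0, 0], [0.0066, 0.0021, 0], 15], [[0, 0, 0], [0.0052, 0.0017, 0], 15]]
```

send_rows(increments=[[[0,0,0],[0.0038,0.0012,0],15],[[0,0,0],[0.0066,0.0021,0],15],[[0,0,0],[0.0078,0.0025,0],15],[[0,0,0],[0.0076,0.0024,0],15],[[0,0,0],[0.0066,0.0021,0],15],[[0,0,0],[0.0052,0.0017,0],15]])

```text
clock: 41.72
eef_pos: [528.6, 276.3, 200.2]
tool_rot: [0.489, -3.101, -0.027]
force: [-0.5, -0.1, -9.2]
finger_gap: 23.2
grip_force: 61.4
```

```bash
python3 cyc.py 4 6 mpc scene
```

```text
[[41.725  0.017 -0.023 -0.012  0.002 16.943]
 [41.775  0.017 -0.023 -0.012 -0.001 16.788]
 [41.825  0.017 -0.022 -0.011 -0.001 16.948]
 [41.875  0.018 -0.023 -0.011 -0.001 16.871]]
t 41.925 a,v,d [-0.009  0.019 -0.004] q -0.02724930613785244 f 0.01783034665485799 sd [0.002 0.01  0.014] lamp [575.761 292.873 130.08 ] yaw 0.31263093012831633 pitch -0.0004719726873948474 grip 61.354665756225586
pred [[ 0.001  0.003 -0.004]
 [ 0.    -0.001  0.001]
 [ 0.    -0.     0.   ]]
[[[0, 0, 0], [-0.0023, -0.0007, 0], 15], [[0, 0, 0], [-0.0044, -0.0014, 0], 15], [[0, 0, 0], [-0.0058, -0.0019, 0], 15], [[0, 0, 0], [-0.0066, -0.0021, 0], 15], [[0, 0, 0], [-0.0068, -0.0022, 0], 15], [[0, 0, 0], [-0.0067, -0.0022, 0], 15]]
```

send_rows(increments=[[[0,0,0],[-0.0023,-0.0007,0],15],[[0,0,0],[-0.0044,-0.0014,0],15],[[0,0,0],[-0.0058,-0.0019,0],15],[[0,0,0],[-0.0066,-0.0021,0],15],[[0,0,0],[-0.0068,-0.0022,0],15],[[0,0,0],[-0.0067,-0.0022,0],15]])

```text
clock: 42.68
eef_pos: [528.6, 276.2, 200.2]
tool_rot: [-0.488, 3.102, -0.007]
force: [0.2, 0.4, -8.8]
finger_gap: 23.5
grip_force: 61.4
```

```bash
python3 cyc.py 3 5 mpc scene; cat > fin.py <<'E'
from ctl import *
S=load();f=S["knots"][1][1];t=S["t"];x=np.array(S["x"]);o=[x]
for i in range(11): x,_=run({},t+i*.1,x,None,t+(i+1)*.1,[(t-1,f),(t+9,f)]); o.append(x)
o=np.array(o);print("free 1.1 s:",o[::5,:2].tolist())
if abs(o[:,0]).max()<.022 and abs(o[:,1]).max()<.04 and abs(f)<.01: print(ticket.close_job())
E
python3 fin.py
```

```text
[[42.675 -0.005  0.015  0.004  0.003 17.027]
 [42.725 -0.004  0.016  0.005  0.    16.811]
 [42.775 -0.005  0.016  0.006  0.    16.826]]
t 42.825 a,v,d [ 0.006  0.009 -0.002] q 0.01024700543474642 f -0.004288925958132114 sd [0.002 0.01  0.014] lamp [576.336 291.197 130.041] yaw 0.31226143716781063 pitch -0.0005234370510125286 grip 61.37156367301941
pred [[ 0.007 -0.005 -0.009]
 [ 0.001 -0.002  0.001]
 [ 0.    -0.     0.   ]]
[[[0, 0, 0], [-0.0012, -0.0004, 0], 15], [[0, 0, 0], [-0.002, -0.0007, 0], 15], [[0, 0, 0], [-0.0022, -0.0007, 0], 15], [[0, 0, 0], [-0.0019, -0.0006, 0], 15], [[0, 0, 0], [-0.0013, -0.0004, 0], 15]]
free 1.1 s: [[0.005958079476614304, 0.008904104338845097], [0.00997834806082906, 0.007985656044843895], [0.014705536993237654, 0.011726198926788268]]
the job is handed in; nothing more can be done
None
```

The job is handed in. The lamp is still gripped over the slab centre, within a few mm, with the foot level and about 100 mm above the slab. The mast was measured upright to within about 0.03 rad for the last 9 s and predicted to stay within 0.015 rad for the next second. On the way in it leaned up to about 0.1 rad around 32 s, but stayed off both stops.

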